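# Change the hex bar in a bench collet headstock

### The arm

A 6-joint arm with a two-finger parallel gripper is mounted at the origin on the work surface. World frame = base frame: x ahead of the robot, y to its left, z up, the work surface at z = 0. Lengths are in m, angles in rad, forces in N, time in s.
With the tool pointing down it reaches from about 0.35 to 0.875 m from the base axis. Payload 15.5 kg.
Tool frame: the origin (TCP) lies midway between the tips of the shut fingers; the grasp point (between the pads) lies r.grip_depth behind it (r.grip_depth is the distance from the TCP to the grasp point, in m); x points along the fingers, z is the direction in which the jaws open and shut, and the axes are right-handed (so a half turn about x gives the same grasp; the last joint's range is limited). The gripper opens to 85 mm and grips with 20 to 120 N. Pads are 22 mm wide; open, the fingers measure 114 mm over their backs; the gripper's body (76 mm by 85 mm) begins 54 mm behind the grasp point. The pads swing forward as they close: fully open they stand 13 mm farther back than shut.
Start: joints at [-1.288, 0.494, 1.345, -0, 1.302, -0.096], TCP at [0.231, -0.581, 0.231] pointing down, gripper open.
Joint ranges: [-2.91, 2.91], [-0.82, 2.16], [0.22, 2.67], [-1.22, 4.37], [0.12, 2.79], [-3.08, 3.08]. Speed limits (rad/s): [1.89, 1.89, 2.57, 3.01, 3.01, 3.01].

### API

Orientations are given as a rotation vector (axis times angle).
In Python, from bench import r, cams gives the robot as it stands.
- The arm moves only by the tool drive_tool, never from a script. Its arguments are lists of equal length, an entry for each row: "rotation": the turn, a rotation vector about the world's x, y, z in degrees, a list of three; "linear": the shift along the world's x, y, z in mm, a list of three; "fingers": the closure, from 0 (fully open) to 1 (shut). In form: {"rotation": [[ax, ay, az], ...], "linear": [[tx, ty, tz], ...], "fingers": [fingers, ...]}. A call has 1 to 12 rows; each row is the pose to reach, as a shift and turn from the pose measured when the call began; what a row does not reach only later rows make up. A row lasts 1/12 s, in which the tool goes at most 41.7 mm and 7.16 degrees, less where a joint would pass 70% of its speed; a pose out of reach is approached as far as the arm can. A call with a gripper value outside its range is refused whole. The fingers move at their own pace and stop on an object; the grip force is fixed at half the most. Time passes only in rows, so rows that repeat a pose let the fingers close. It gives the time, the measured TCP pose, the force and the opening at its end, in the units of the state.
- r.sense(): the state, without advancing time (a new reading comes with each control period).
- cams.snapshot(name): name is "scene" or "top"; returns a dict with "frame" (480x640x3 uint8, blue, green, red), "camera_matrix" (3x3 intrinsics, pixels), "camera_from_world" (4x4, takes a point from world to camera coordinates). Camera axes: x right, y up, looking along -z (the intrinsics and any distortion apply to the point x, -y, -z); pixel columns grow to the right and rows downward; lengths in m; the calibration is good to about 2 mm. A picture is of the moment at which its call begins. There is no depth.
- r.sign_off(): hands the job in, once; it reports no verdict.
The state is a dict: "time_s": time; "q": joint angles; "dq": joint speeds; "joint_efforts": joint torques, N m; "eef_pos": TCP position; "ee_rot": TCP orientation; "ft_force": force on the tool from outside, world axes, zero at the start; "wrist_torque": the same for the moment, N m; "grip_width": finger opening in m.
Only numpy, scipy, OpenCV 4.12 (cv2) and the standard library are available. Lean on these libraries where they do the work, as an engineer would, in place of code of your own. Each camera call takes 0.05 s, during which the arm holds its last target.

### The job

Change the bar in the little collet headstock: its collet is open, so draw out the short hexagonal stub left in it and lay it down in the offcut tray, then feed the full-length hexagonal bar of the same section from the rack into the collet until it is fully home against the depth stop inside, and swing the lever fully over to lock it. Leave the other bars in the rack, do not knock or shift the other things on the bench, and set the brass down rather than dropping it. The lures on the black board are still wet, so do not touch them or their board.

Things in the scene. Friction and masses are not known exactly. Their poses are not given: they have to be found in the camera images.
- collet_mouth (a point): Centre of the collet's mouth on the spindle axis, 100 mm above the bench. y points level into the bore, z up. The bore is hexagonal, a corner straight up and one straight down (left and right flats upright); open, it clears an 18 mm hex bar by 1 mm all round, with a flared lead-in 5 mm deep and 4.5 mm wide. Closing the lever shrinks it 1.4 mm all round: it lifts and grips the bar; shut, it lets none in.
- depth_stop (a point): Middle of the rigid end stop's face on the spindle axis, 45 mm inside the collet's mouth. Same axes as the mouth.
- headstock: Grey bench headstock, fixed, about 240 mm long, a motor beyond it. Origin on the bench under the spindle axis, 85 mm behind the mouth, y along the axis away from the mouth. The steel nose is 52 mm across for 35 mm behind the mouth, then 66 mm across for 14 mm; the body behind it is 86 mm wide, 49 to 140 mm behind the mouth, its top 141 mm above the bench; foot plate 130 mm wide.
- lever (a joint): Closing lever of the collet at the rear of the headstock, a hinge on an upright axis: 0 = fully open (hand end swung towards the mouth), 0.70 rad = fully closed against its end stop (hand end swung away from the mouth, towards the rear). It starts near 0, stays where it is left and needs about 5 N at the knob, a little more when it grips a bar.
- lever_knob (a point): Centre of the lever's black ball knob, 32 mm across, 170 mm above the bench, standing on a 12 mm thick neck above the hand end of the flat steel arm (arm 20 mm wide, its top 140 mm above the bench). Moves with the lever.
- lever_hinge (a point): Point on the lever's upright hinge axis; the knob travels on a level circle of 180 mm radius about it, clockwise seen from above when closing.
- stub_center (a point): Centre of the stub: a short hexagonal brass bar, 18 mm across flats, 95 mm long, about 0.22 kg, lying loose in the open collet about level, with 50 to 58 mm of it sticking out of the mouth. x of its frame is along the bar, z points to a corner; its left and right flats are upright.
- hex_bar_center (a point): Centre of the full-length hexagonal brass bar to load: 18 mm across flats, 20.8 mm across corners, 160 mm long, about 0.38 kg, lying level in a notch of the rack, a corner straight down and its left and right flats upright, as the collet wants them; centre 60 mm above the bench. x along the bar; either end may go in. Fully home, its centre is 35 mm in front of the mouth.
- round_bar_center (a point): Centre of the round brass bar, 18 mm diameter, 160 mm long, lying in another notch of the rack; not wanted. x along the bar.
- thin_hex_bar_center (a point): Centre of the thin hexagonal brass bar, 12 mm across flats, 160 mm long, lying in another notch of the rack; not wanted. x along the bar.
- thin_round_bar_center (a point): Centre of the thin round brass bar, 12 mm diameter, 160 mm long, lying in another notch of the rack; not wanted. x along the bar.
- rack: Wooden stock rack, fixed: a board 110 x 205 x 12 mm with two 14 mm thick upright combs, 84 mm apart centre to centre. Origin under its centre, x along the bars, y across the four notches at y = -72, -24, 24 and 72 mm. Notch bottoms 50 mm above the bench, crests 63 mm. Bars overhang both combs; between the combs 70 mm is free under the bars, down to the board.
- tray_floor (a point): Centre of the inner floor of the offcut tray, 4 mm above the bench: a fixed dark steel tray, 175 mm long (x of its frame) by 98 mm (y), 4 mm walls 32 mm high. Two small round offcuts up to 16 mm high stand at its +x end, beyond x = 56 mm.
- varnish_jar: Bystander: squat amber glass jar with a black lid, 50 mm across, 52 mm high, standing on the bench between the rack and the headstock. Origin under its middle.
- thinner_bottle: Bystander: white plastic bottle, 62 mm across, 185 mm high, standing beyond the headstock's bar. Origin under its middle.
- glue_bottle: Bystander: clear slim bottle with a white cap, 38 mm across, 95 mm high, standing on the left, robot side of the lever. Origin under its middle.
- pliers: Bystander: grey-handled pliers lying on the bench, about 165 x 50 x 17 mm, on the robot's side of the lever. Origin under its middle.
- caliper: Bystander: steel sliding caliper lying on the bench, 210 x 60 x 11 mm, on the robot's side of the rack. Origin under its middle.
- file_tool: Bystander: wood-handled slim tool lying on the bench, 190 x 26 mm, beyond the rack. Origin under its middle.
- lure_blank: Bystander: unpainted wooden lure body lying on the bench, 85 x 22 x 20 mm, beyond the varnish jar. Origin under its middle.
- lure_board: Fixed black drying board, 150 x 240 mm, with rows of freshly varnished lures, about 35 mm high in all, to the left of the lever. Origin under its centre. Not to be touched.
Things that resemble listed ones, but are neither listed nor needed, are in the scene too. Of the things shaped like the part that bears tray_floor, the dark steel one is meant.

How it is judged:
By the outcome, as a careful person would: the job done as asked, in the order asked, and still so for the second after the job is handed in, with the robot touching nothing.
It also fails if it takes over 72 s, if anything falls off the work surface, if the arm or the gripper's body presses on something with over 40 N, if the wrist force passes 120 N, or if a joint passes its speed limit or range.

## Working session

There is one attempt and no reset: what is moved stays moved. The work goes in short steps, Python scripts to look and compute and a tool call to move; the robot and the scene stay as the last step left them, time stands still between calls to the robot, and variables do not carry over. Pictures are saved under pics/ and viewed, and the job is handed in when it is done.

Besides the shell and the picture viewer there is one more tool, called after "Request:" by a JSON object that holds its "name" and its "arguments", one argument or row to a line. drive_tool: Moves the arm, as the interface text tells. Its arguments: {"type":"object","properties":{"rotation":{"type":"array","items":{"type":"array","items":{"type":"number"}}},"linear":{"type":"array","items":{"type":"array","items":{"type":"number"}}},"fingers":{"type":"array","items":{"type":"number"}}},"required":["rotation","linear","fingers"]}

```bash
ls; mkdir -p pics; python3 - <<'E'
from bench import r,cams
import cv2,numpy as np
s=r.sense();print({k:np.round(v,4).tolist() for k,v in s.items()},r.grip_depth)
for n in ("scene","top"):
    d=cams.snapshot(n);cv2.imwrite(f"pics/{n}0.png",d["frame"]);print(n,d["camera_matrix"].tolist(),np.round(d["camera_from_world"],4).tolist(),[k for k in d])
    np.savez(f"{n}0.npz",**{k:v for k,v in d.items()})
E
```

```text
pics
{'time_s': 0.0, 'q': [-1.2875, 0.4942, 1.3462, 0.0, 1.3025, -0.0955], 'dq': [0.0009, -0.0025, 0.0002, -0.0002, 0.0004, 0.0006], 'joint_efforts': [-0.0025, -88.216, -38.3874, -0.0005, 0.0097, 0.0], 'eef_pos': [0.231, -0.5803, 0.2307], 'ee_rot': [0.9266, 1.3659, -0.9253], 'ft_force': [-0.524, 0.2788, 0.4481], 'wrist_torque': [0.0179, -0.0329, 0.0158], 'grip_width': 0.0853} 0.0187
scene [[620.6978733653259, 0.0, 326.27989522532164], [0.0, 620.6978733653259, 240.9043313637191], [0.0, 0.0, 1.0]] [[0.832, 0.5547, -0.0044, -0.4491], [-0.4513, 0.6816, 0.576, 0.127], [0.3225, -0.4773, 0.8174, -1.9043], [0.0, 0.0, 0.0, 1.0]] ['frame', 'camera_matrix', 'camera_from_world']
top [[480.7155645904731, 0.0, 317.6676486706163], [0.0, 480.7155645904731, 235.8937490724956], [0.0, 0.0, 1.0]] [[0.0068, -0.9998, -0.0161, 0.0355], [0.9804, 0.0035, 0.197, -0.5304], [-0.1969, -0.0172, 0.9803, -1.346], [0.0, 0.0, 0.0, 1.0]] ['frame', 'camera_matrix', 'camera_from_world']
```

View pics/scene0.png

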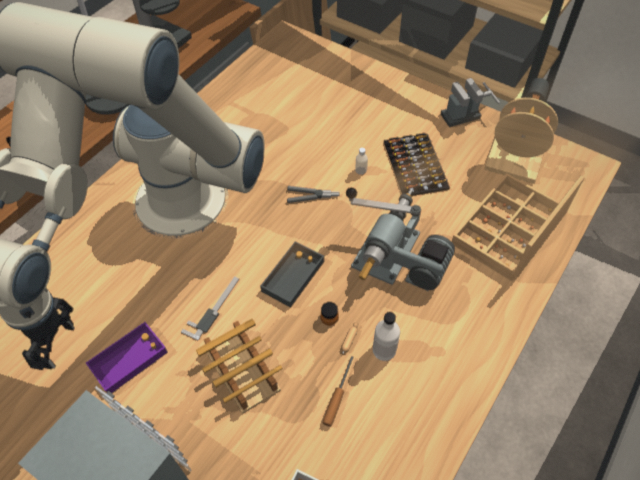

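View pics/top0.png

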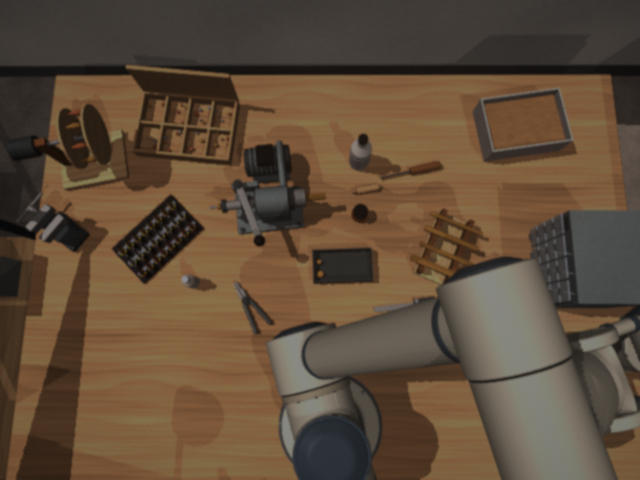

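The scene picture shows the headstock at (390,240), the stub at (367,270), the rack with four bars at (240,360), the dark tray at (293,273) and a purple lookalike at (127,357). Next I'll zoom in.

```bash
cat > h.py <<'E'
import numpy as np,cv2
def load(n):
    d=np.load(n+".npz");return d["frame"],d["camera_matrix"],d["camera_from_world"]
def ray(K,T,u,v):
    d=np.array([(u-K[0,2])/K[0,0],-(v-K[1,2])/K[1,1],-1.0]);R=T[:3,:3]
    return -R.T@T[:3,3],R.T@d
def onz(K,T,u,v,z):
    c,d=ray(K,T,u,v);return c+d*(z-c[2])/d[2]
def proj(K,T,p):
    q=T[:3,:3]@np.asarray(p,float)+T[:3,3];return K[0,0]*q[0]/-q[2]+K[0,2],K[1,1]*-q[1]/-q[2]+K[1,2]
def crop(f,x0,y0,x1,y1,s,out):
    c=cv2.resize(f[y0:y1,x0:x1],None,fx=s,fy=s,interpolation=cv2.INTER_CUBIC)
    for u in range((x0+9)//10*10,x1,10):
        cv2.putText(c,str(u),(int((u-x0+.5)*s),10),0,.3,(255,255,0),1); cv2.line(c,(int((u-x0+.5)*s),12),(int((u-x0+.5)*s),18),(255,255,0),1)
    for v in range((y0+9)//10*10,y1,10):
        cv2.putText(c,str(v),(0,int((v-y0+.5)*s)),0,.3,(255,255,0),1)
    cv2.imwrite(out,c)
def tri(a,b):
    # a,b: (K,T,u,v)
    A=[];B=[]
    for K,T,u,v in (a,b):
        c,d=ray(K,T,u,v);d/=np.linalg.norm(d);P=np.eye(3)-np.outer(d,d);A.append(P);B.append(P@c)
    x=np.linalg.lstsq(np.vstack(A),np.hstack(B),rcond=None)[0]
    return x
E
python3 - <<'E'
from h import *
f,K,T=load("scene0");g,Kt,Tt=load("top0")
crop(f,190,310,290,410,6,"pics/rackS.png")
crop(f,330,170,460,290,6,"pics/headS.png")
g2=np.clip(g.astype(float)*1.8,0,255).astype(np.uint8)
crop(g2,400,195,500,290,6,"pics/rackT.png")
crop(g2,210,130,340,260,6,"pics/headT.png") if 0 else crop(g2,215,135,345,235,6,"pics/headT.png")
E
```

```text
(no output)
```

View pics/rackS.png

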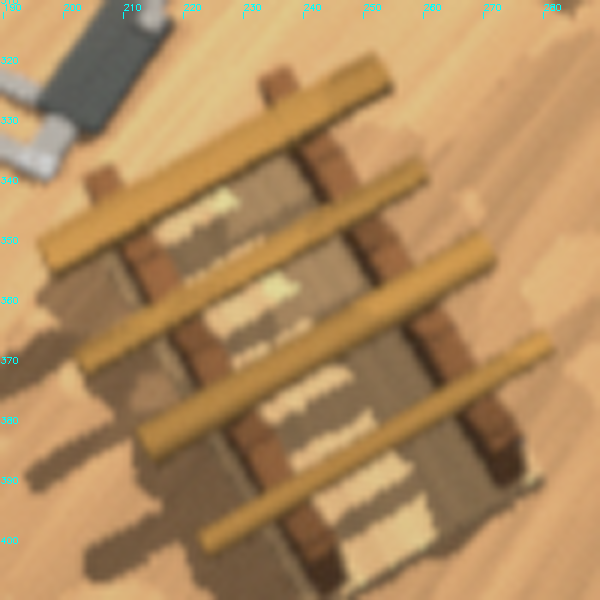

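View pics/headS.png

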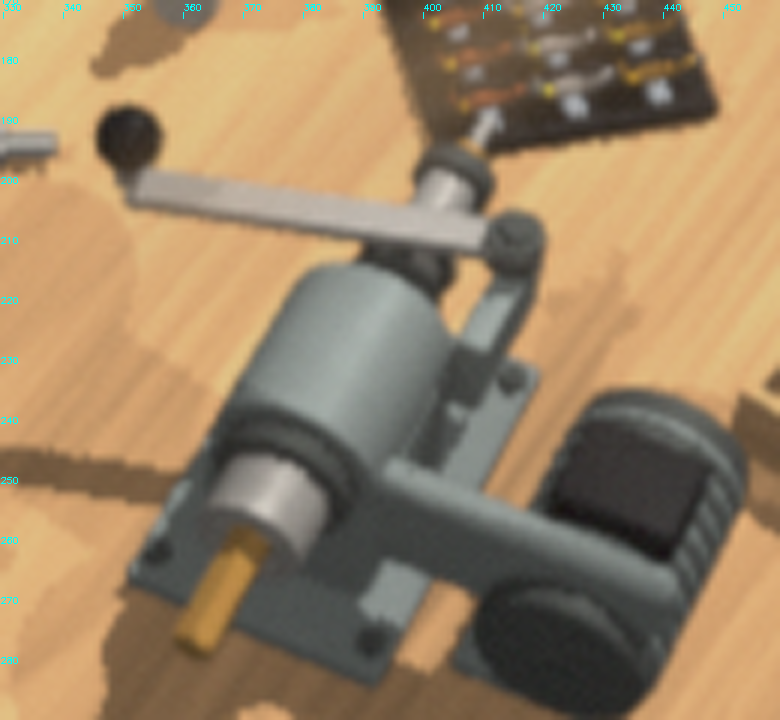

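View pics/rackT.png

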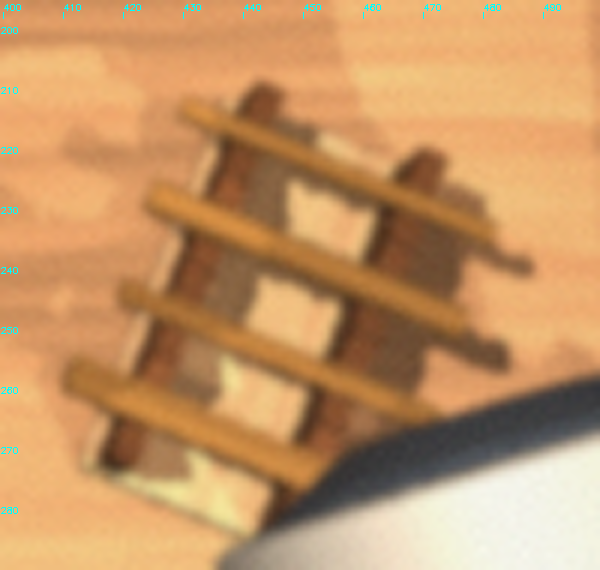

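View pics/headT.png

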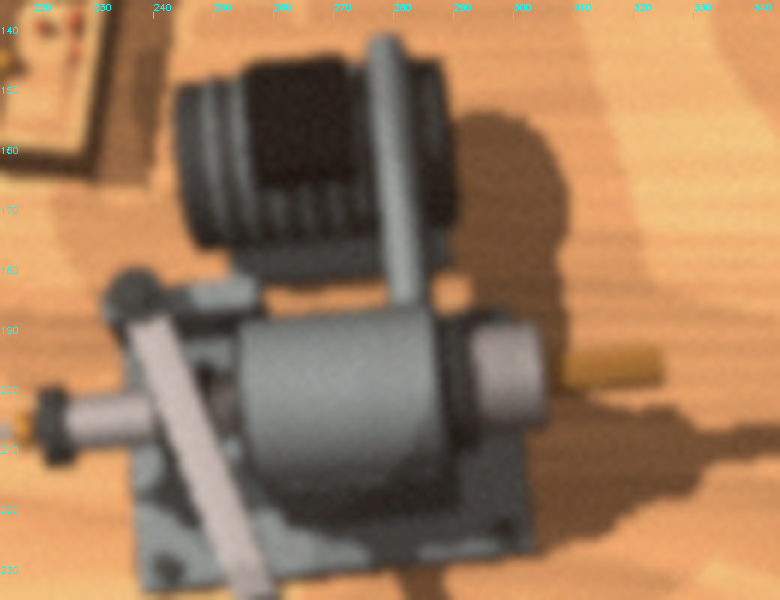

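Rack, scene view: the thick bars run (195,350)–(252,323) and (213,383)–(270,352), and the thin ones lie between and beyond. I'll compare cross profiles to tell hex from round.

```bash
python3 - <<'E'
from h import *
f,K,T=load("scene0");g,Kt,Tt=load("top0")
def prof(im,p,q,w):
    p=np.array(p,float);q=np.array(q,float);d=(q-p)/np.linalg.norm(q-p);n=np.array([-d[1],d[0]]);L=np.linalg.norm(q-p)
    L0=np.linspace(.1*L,.9*L,60);s=np.arange(-w,w+.1,.5)
    m=(p+L0[:,None,None]*d+s[None,:,None]*n).astype(np.float32)
    v=cv2.remap(im.astype(np.float32),m[...,0],m[...,1],cv2.INTER_LINEAR)
    return s,np.median(v,0)
for name,im,segs in (("S",f,[((196.5,352),(252.5,322.5)),((202.5,371),(259,339)),((214,383),(271,352)),((223,401),(280,368))]),
                     ("T",g,[((411,258),(450,274)),((420,244),(470,264)),((425,227),(476,249)),((430,213),(481,234))])):
    for a,b in segs:
        s,v=prof(im,a,b,5.5); print(name,a); print(" ".join(f"{int(x[2]):3d}" for x in v)); print(" ".join(f"{int(x[0]):3d}" for x in v))
f8=lambda i,a,b,c,d,o:crop(i,a,b,c,d,12,o)
f8(f,190,330,240,395,"pics/r1.png") if 0 else crop(f,190,315,260,362,11,"pics/b1.png")
crop(f,208,345,278,392,11,"pics/b3.png")
E
```

```text
S (196.5, 352)
222 220 216 209 202 197 195 195 198 201 203 204 204 202 195 180 157 136 127 128 141 155 162
125 120 112 101  89  81  77  76  76  77  78  78  78  77  74  69  62  58  56  65  77  87  93
S (202.5, 371)
141 144 152 157 162 171 180 186 188 187 185 180 169 152 138 133 142 152 161 164 165 166 164
 78  79  78  77  76  74  72  72  73  72  72  70  66  61  60  65  75  84  90  92  92  91  91
S (214, 383)
154 152 155 160 171 176 174 176 181 183 183 181 176 166 154 142 132 123 120 127 133 140 143
 87  83  77  73  71  72  72  70  70  71  71  70  68  65  60  57  54  57  63  70  76  78  79
S (223, 401)
143 142 142 141 144 151 161 172 178 178 175 167 155 141 128 122 124 128 131 132 133 132 133
 77  77  76  75  73  70  68  69  70  70  68  65  62  58  57  62  68  73  75  76  76  76  77
T (411, 258)
107 105 102  99 100 104 107 109 111 114 114 113 108 101  93  88  87  92 102 108 114 115 115
 48  44  40  37  35  35  35  35  36  37  37  37  36  34  34  35  38  44  50  53  55  56  56
T (420, 244)
 75  75  76  78  80  84  87  91  96 101 104 104  99  93  87  84  86  88  90  91  92  92  92
 35  35  35  34  33  32  31  31  33  34  34  34  33  33  33  35  38  40  41  43  43  44  44
T (425, 227)
 75  76  77  78  82  87  95 100 101 101 101  98  94  87  80  73  69  68  69  70  72  74  75
 35  35  35  34  32  33  33  34  34  33  33  32  31  29  27  27  27  28  29  31  32  34  35
T (430, 213)
 97  91  87  84  84  84  87  91  96  98  96  91  84  76  71  68  68  71  72  73  74  74  75
 46  42  39  37  35  34  33  32  32  32  31  30  28  27  28  29  31  33  34  34  35  36  36
```

View pics/b1.png

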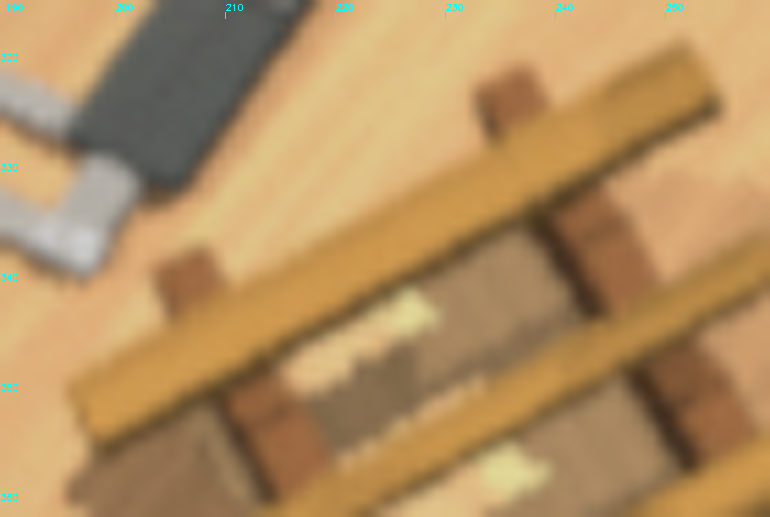

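View pics/b3.png

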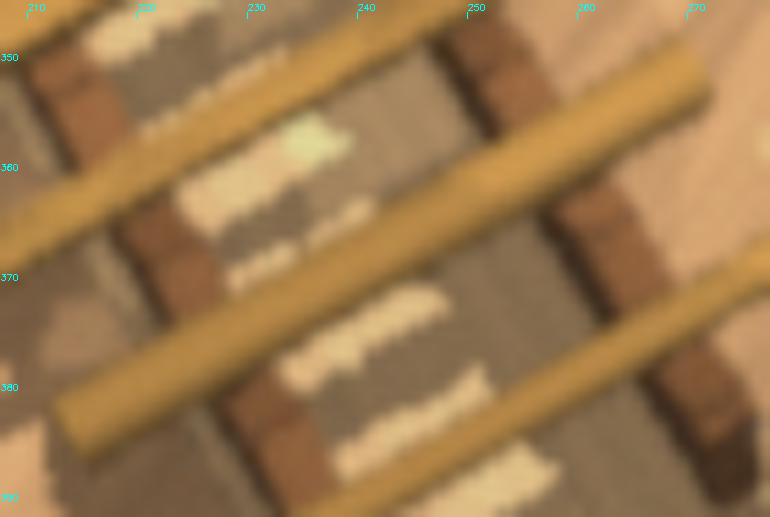

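Bar 1, from (195,350) to (252,323), has a flat plateau and then a sharp dark upright face, so it is the 18 mm hex. Bar 3, (213,383)–(270,352), shades off smoothly, so it is round. Bars 2 and 4 are thin. The dark tray is at (293,273); the purple one at (127,357) is the decoy. Next I'll measure positions.

```bash
python3 - <<'E'
from h import *
from scipy.spatial.transform import Rotation as R
f,K,T=load("scene0");g,Kt,Tt=load("top0")
# brass-mask stub in both
for n,im,box in (("S",f,(355,255,378,282)),("T",g,(300,188,330,206))):
    x0,y0,x1,y1=box;h=cv2.cvtColor(im[y0:y1,x0:x1],cv2.COLOR_BGR2HSV)
    print(n);print(h[:,:,1][::2,::2])
S=lambda u,v,z:np.round(onz(K,T,u,v,z)*1000,1)
P=lambda u,v,z:np.round(onz(Kt,Tt,u,v,z)*1000,1)
print("bar1 S ends",S(195.8,352,.06),S(253,323,.06)); print("bar1 T left",P(411,257,.06))
print("bar3 S",S(214,383,.06),S(271,352,.06),"T",P(425,227,.06),P(476,249,.06))
print("stub end S",S(361.5,277,.1),"T",P(324,195.5,.1),"S mouth",S(370,262,.1),"T mouth",P(306,197,.1))
print("knob S",S(351,192.5,.17),"T",P(259.5,240,.17), "hinge S",S(413.5,208,.145),"T",P(236,184,.145))
print("jar",S(329,307,.052),P(360.5,213,.052),"bottle",S(387,318,.185),P(363,140,.185))
print("glue",S(362,152,.095),P(188,277,.095))
print("tray corners T",[P(*p,.032).tolist() for p in ((313,250),(372,250),(372,283),(313,283))])
print("tray corners S",[S(*p,.032).tolist() for p in ((294,241),(325,258),(293,301),(262,283))])
print(R.from_rotvec([0.9266,1.3659,-.9253]).as_matrix().round(3))
E
```

```text
S
[[116  22  12  13  10  19  16  20  18  19  18  19]
 [ 78  14  13  13  13  20  25  80  74  25  20  19]
 [ 12  10   6   7  10  19  65 141 145  99  27  21]
 [ 16  10  10   9  10  26 133 152 153 151  57  20]
 [ 10  16   9   6   9 102 152 157 152 118  23  10]
 [ 10  13  12  12  37 149 156 159 158  60  20  17]
 [  7  13  16  15 118 151 158 156 123   6   7  10]
 [ 93  31  11  50 149 156 155 151  25  13  16  15]
 [115 115  99 137 152 156 157 113  12  13  10  15]
 [113 113 126 152 154 155 151  36  13  10  13   9]
 [113 115 142 153 154 154 134  91  33  14  13  10]
 [114 114 127 139 153 150 119 117 112  91  57   7]
 [114 117 118 125 134 122 116 111 114 115 112 106]
 [113 110 114 113 118 118 114 115 116 111 116 114]]
T
[[ 68  82 105 139 140 138 138 138 141 138 138 139 140 139 139]
 [ 34  34  61 136 140 138 136 139 139 140 140 136 138 139 139]
 [ 30  27  47 132 143 144 141 144 147 146 150 151 151 141 138]
 [ 26  27  36 130 165 165 167 165 167 171 174 169 167 144 140]
 [ 26  28  33 135 171 170 173 171 172 174 168 167 167 143 140]
 [ 28  30  33 115 161 170 173 168 167 170 164 169 158 140 140]
 [ 
[... 302 characters left out ...]
  60. ] [ 557.2 -273.7   60. ] T [ 556.2 -272.6   60. ] [ 492.2 -415.8   60. ]
stub end S [640.9  15.1 100. ] T [638.6  20.1 100. ] S mouth [635.1  67.4 100. ] T mouth [634.1  71.5 100. ]
knob S [494.3 191.5 170. ] T [495. 191. 170.] hinge S [655.7 257.3 145. ] T [658.3 265.  145. ]
jar [604.7 -84.   52. ] [599.4 -87.1  52. ] bottle [775.4 -94.9 185. ] [771.7 -86.3 185. ]
glue [405.3 398.1  95. ] [403.7 398.   95. ]
tray corners T [[492.1, 52.0, 32.0], [492.8, -121.0, 32.0], [396.0, -119.5, 32.0], [395.1, 51.2, 32.0]]
tray corners S [[396.6, 48.8, 32.0], [502.8, 49.3, 32.0], [508.1, -112.8, 32.0], [405.0, -113.7, 32.0]]
[[-0.     0.929  0.37 ]
 [ 0.001  0.37  -0.929]
 [-1.     0.    -0.001]]
```

```bash
python3 - <<'E'
from h import *
f,K,T=load("scene0");g,Kt,Tt=load("top0")
def fit(im,K,T,box,lo,vlo=0):
    x0,y0,x1,y1=box;h=cv2.cvtColor(im[y0:y1,x0:x1],cv2.COLOR_BGR2HSV)
    m=((h[...,1]>lo)).astype(np.uint8)
    n,l,s,c=cv2.connectedComponentsWithStats(m);i=1+np.argmax(s[1:,4]);ys,xs=np.where(l==i)
    p=np.c_[xs+x0,ys+y0].astype(np.float32);vx,vy,cx,cy=cv2.fitLine(p,cv2.DIST_L2,0,.01,.01).ravel()
    t=(p-[cx,cy])@[vx,vy];a=np.array([cx,cy])+t.min()*np.array([vx,vy]);b=np.array([cx,cy])+t.max()*np.array([vx,vy])
    A,B=[onz(K,T,*q,.1)*1000 for q in (a,b)];d=B-A
    print(s[i,4],a,b,A.round(1),B.round(1),np.degrees(np.arctan2(d[1],d[0])))
fit(f,K,T,(355,255,378,282),135); fit(g,Kt,Tt,(304,188,330,206),153)
# centre of stub visible part
for (u,v) in ((222,206),(232,205.5),(263,200),(298,197.5)): print((onz(Kt,Tt,u,v,.1)*1000).round(1))
# foot plate edges top view, z~?; 
print([ (onz(Kt,Tt,u,v,.01)*1000).round(1).tolist() for u,v in ((238.5,232.5),(302,227))], [ (onz(K,T,u,v,.01)*1000).round(1).tolist() for u,v in ((351.5,266),(390.5,283.5),(418,232))])
E
```

```text
143 [360.60455 278.34695] [371.59647 259.1945 ] [641.2  10.3 100. ] [634.   77.4 100. ] 96.14663258368745
124 [306.9007  196.55042] [325.08936 195.30443] [635.4  69.  100. ] [639.2  17.  100. ] -85.8104750335523
[606.9 311.2 100. ]
[608.4 282.7 100. ]
[624.9 194.4 100. ]
[632.5  94.4 100. ]
[[548.4, 277.7, 10.0], [566.0, 86.4, 10.0]] [[571.9, 80.1, 10.0], [692.6, 91.0, 10.0], [670.8, 287.7, 10.0]]
```

Request:
{"name": "drive_tool", "arguments": {
  "rotation": [
    [0, 0, 73.8],
    [0, 0, 73.8],
    [0, 0, 73.8],
    [0, 0, 73.8],
    [0, 0, 73.8],
    [0, 0, 73.8],
    [0, 0, 73.8],
    [0, 0, 73.8],
    [0, 0, 73.8],
    [0, 0, 73.8],
    [0, 0, 73.8],
    [0, 0, 73.8]
  ],
  "linear": [
    [406, 624, -30],
    [406, 624, -30],
    [406, 624, -30],
    [406, 624, -30],
    [406, 624, -30],
    [406, 624, -30],
    [406, 624, -30],
    [406, 624, -30],
    [406, 624, -30],
    [406, 624, -30],
    [406, 624, -30],
    [406, 624, -30]
  ],
  "fingers": [0, 0, 0, 0, 0, 0, 0, 0, 0, 0, 0, 0]
}}

```text
time_s: 1.1
eef_pos: [0.5041, -0.1598, 0.2106]
ee_rot: [-0.078, 1.571, 0.078]
ft_force: [0.9, -1.2, 0.1]
grip_width: 0.0852
```

Request:
{"name": "drive_tool", "arguments": {
  "rotation": [
    [0, 0, 0],
    [0, 0, 0],
    [0, 0, 0],
    [0, 0, 0],
    [0, 0, 0],
    [0, 0, 0],
    [0, 0, 0],
    [0, 0, 0],
    [0, 0, 0]
  ],
  "linear": [
    [133.3, 202.8, -30],
    [133.3, 202.8, -30],
    [133.3, 202.8, -30],
    [133.3, 202.8, -30],
    [133.3, 202.8, -30],
    [133.3, 202.8, -30],
    [133.3, 202.8, -30],
    [133.3, 202.8, -30],
    [133.3, 202.8, -30]
  ],
  "fingers": [0, 0, 0, 0, 0, 0, 0, 0, 0]
}}

```text
time_s: 1.85
eef_pos: [0.6369, 0.0429, 0.1802]
ee_rot: [-0.079, 1.572, 0.079]
ft_force: [0.1, -0.4, -0.8]
grip_width: 0.0852
```

```bash
cat >> h.py <<'E'
def snap(tag):
    from bench import cams
    for n in ("scene","top"):
        d=cams.snapshot(n);np.savez(n+tag+".npz",**d)
def st():
    from bench import r
    from scipy.spatial.transform import Rotation as R
    s=r.sense();M=R.from_rotvec(s["ee_rot"]).as_matrix()
    print("t",round(s["time_s"],2),"pos",np.round(np.array(s["eef_pos"])*1000,1),"jaw",np.degrees(np.arctan2(M[1,2],M[0,2])).round(2),"tilt xaxis",M[:,0].round(4),"zjaw",M[2,2].round(4),"F",np.round(s["ft_force"],1),"Tq",np.round(s["wrist_torque"],2),"w",round(s["grip_width"]*1000,1))
    return s
E
python3 - <<'E'
from h import *
st();snap("1")
f,K,T=load("scene1");g,Kt,Tt=load("top1")
crop(f,330,200,430,300,7,"pics/s1.png"); crop(np.clip(g*2.0,0,255).astype(np.uint8),390,195,500,290,7,"pics/t1.png")
E
```

```text
t 1.85 pos [636.9  42.9 180.2] jaw 5.73 tilt xaxis [-2.4e-03 -1.0e-04 -1.0e+00] zjaw -0.0024 F [ 0.1 -0.4 -0.8] Tq [ 0.01  0.01 -0.01] w 85.2
```

View pics/s1.png

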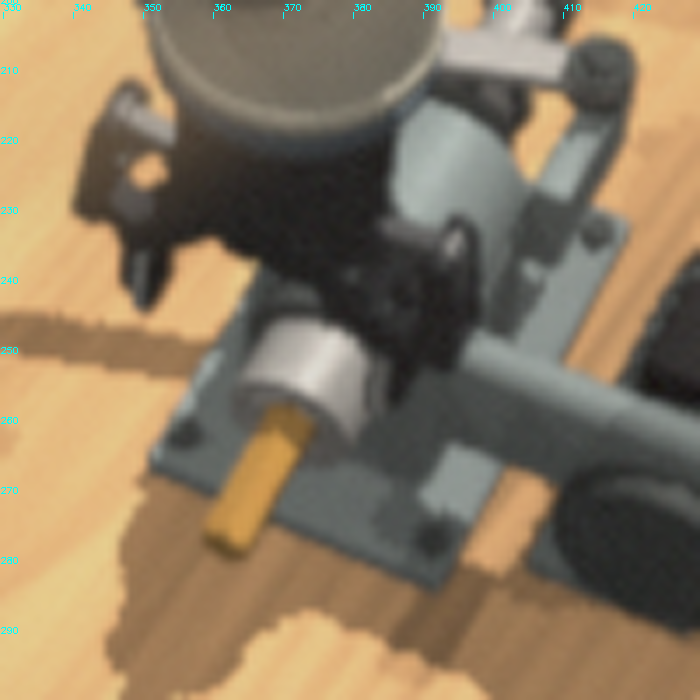

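View pics/t1.png

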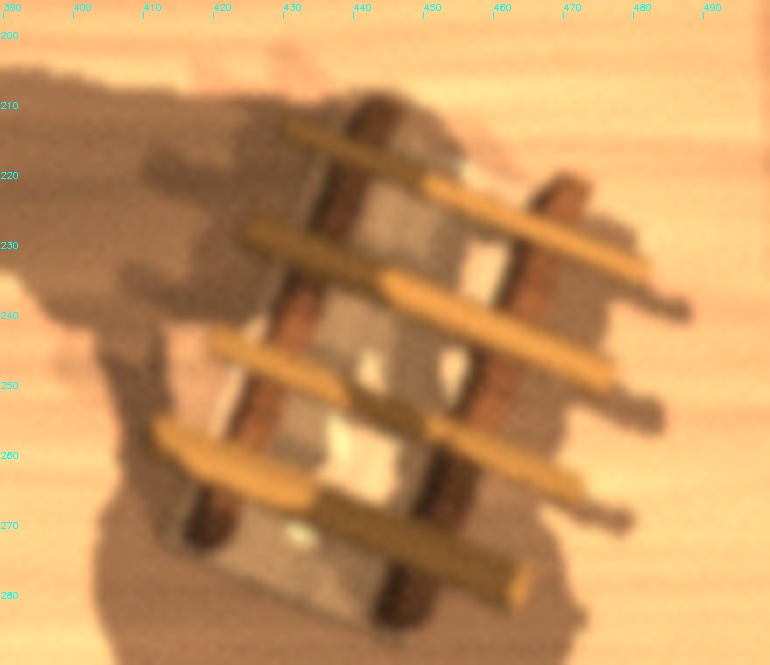

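Gripper straddles the stub; its free end is at (363,277) in the scene view. From above the whole rack shows, with bar 1 from (411.5,256.5) to (465,278). Descending now.

Request:
{"name": "drive_tool", "arguments": {
  "rotation": [
    [0, 0, 0],
    [0, 0, 0],
    [0, 0, 0],
    [0, 0, 0],
    [0, 0, 0]
  ],
  "linear": [
    [0, 0, -40],
    [0, 0, -75],
    [0.5, 0, -99],
    [0.5, 0, -99],
    [0.5, 0, -99]
  ],
  "fingers": [0, 0, 0, 0, 0]
}}

```text
time_s: 2.37
eef_pos: [0.6366, 0.041, 0.0816]
ee_rot: [-0.076, 1.573, 0.076]
ft_force: [1.1, 0.5, 0.2]
grip_width: 0.0855
```

Request:
{"name": "drive_tool", "arguments": {
  "rotation": [
    [0, 0, 0],
    [0, 0, 0],
    [0, 0, 0],
    [0, 0, 0],
    [0, 0, 0],
    [0, 0, 0],
    [0, 0, 0],
    [0, 0, 0],
    [0, 0, 0],
    [0, 0, 0]
  ],
  "linear": [
    [0, 0, 0],
    [0, 0, 0],
    [0, 0, 0],
    [0, 0, 0],
    [0, 0, 0],
    [0, 0, 0],
    [0, 0, 0],
    [0, 0, 0],
    [0, 0, 0],
    [0, 0, 0]
  ],
  "fingers": [0.5, 0.6, 0.7, 0.8, 0.9, 1, 1, 1, 1, 1]
}}

```text
time_s: 3.2
eef_pos: [0.6368, 0.041, 0.082]
ee_rot: [-0.076, 1.573, 0.076]
ft_force: [-2.4, -0.4, 6.0]
grip_width: 0.0168
```

```bash
python3 - <<'E'
from h import *
st();snap("2")
f,K,T=load("scene2");crop(f,320,190,430,300,7,"pics/s2.png")
E
```

```text
t 3.2 pos [636.8  41.   82. ] jaw 5.57 tilt xaxis [-3.1e-03 -2.0e-04 -1.0e+00] zjaw -0.0031 F [-2.4 -0.4  6. ] Tq [-0.01  0.19  0.18] w 16.8
```

View pics/s2.png

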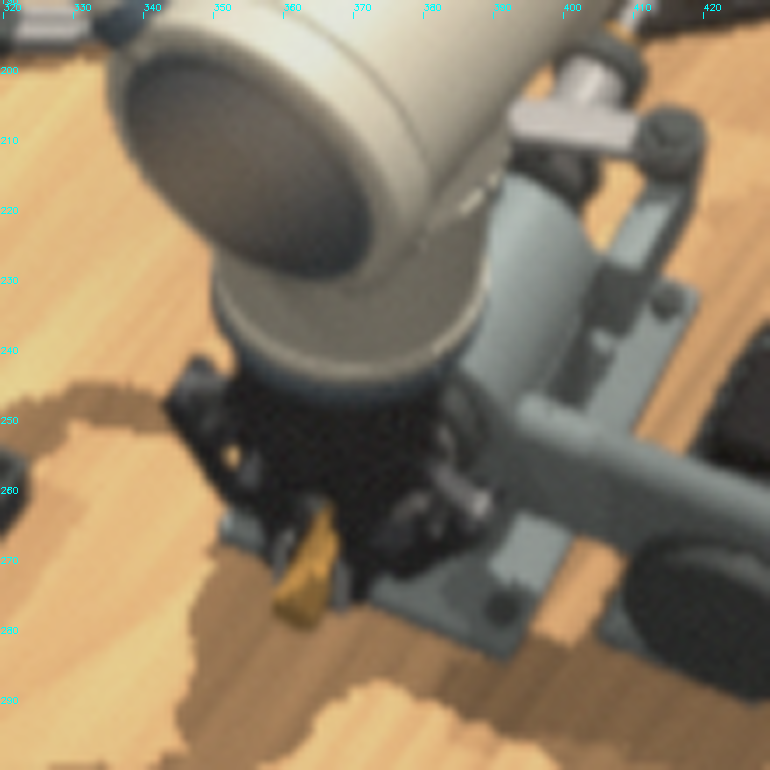

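The stub end shows between the fingers at (362,277), and side force is small. Lifting 1 mm and drawing out along the axis.

Request:
{"name": "drive_tool", "arguments": {
  "rotation": [
    [0, 0, 0],
    [0, 0, 0],
    [0, 0, 0],
    [0, 0, 0],
    [0, 0, 0]
  ],
  "linear": [
    [0, 0, 1],
    [0.3, -3, 1],
    [0.8, -8, 1],
    [1.4, -15, 1],
    [1.9, -20, 1]
  ],
  "fingers": [1, 1, 1, 1, 1]
}}

```text
time_s: 3.72
eef_pos: [0.6388, 0.0201, 0.0829]
ee_rot: [-0.076, 1.573, 0.076]
ft_force: [0.8, -0.2, -2.4]
grip_width: 0.0168
```

Request:
{"name": "drive_tool", "arguments": {
  "rotation": [
    [0, 0, 0],
    [0, 0, 0],
    [0, 0, 0],
    [0, 0, 0],
    [0, 0, 0]
  ],
  "linear": [
    [1, -10, 0],
    [2, -20, 0],
    [3, -30, 0],
    [4, -40, 0],
    [4.5, -45, 0]
  ],
  "fingers": [1, 1, 1, 1, 1]
}}

```text
time_s: 4.13
eef_pos: [0.6435, -0.0268, 0.0828]
ee_rot: [-0.076, 1.573, 0.075]
ft_force: [-0.8, 0.1, -1.1]
grip_width: 0.0164
```

```bash
python3 - <<'E'
from h import *
st();snap("3")
f,K,T=load("scene3");g,Kt,Tt=load("top3");crop(f,320,200,420,310,7,"pics/s3.png")
crop(np.clip(g*2.0,0,255).astype(np.uint8),280,160,370,290,6,"pics/t3.png")
E
```

```text
t 4.13 pos [643.5 -26.8  82.8] jaw 5.5 tilt xaxis [-3.1e-03 -5.0e-04 -1.0e+00] zjaw -0.0032 F [-0.8  0.1 -1.1] Tq [-0.01  0.01  0.03] w 16.4
```

View pics/s3.png

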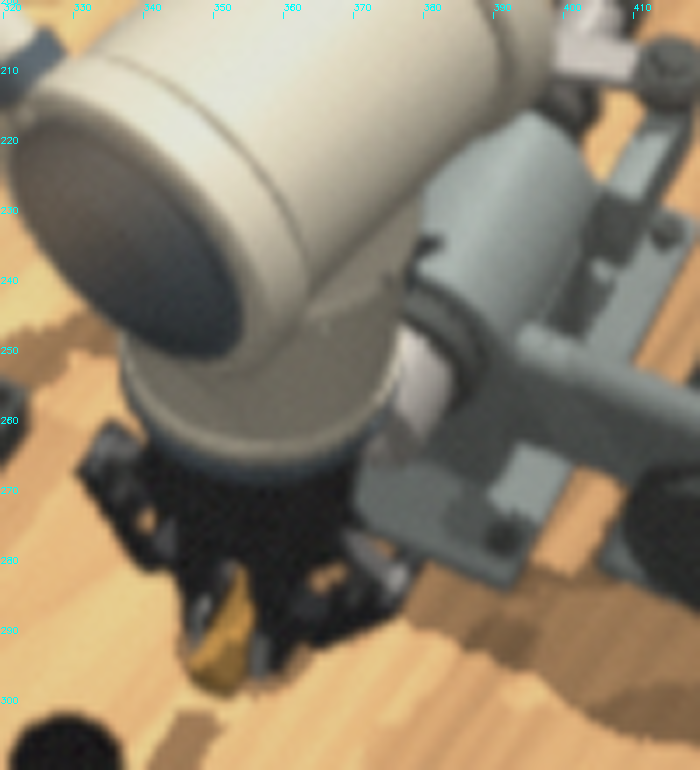

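View pics/t3.png

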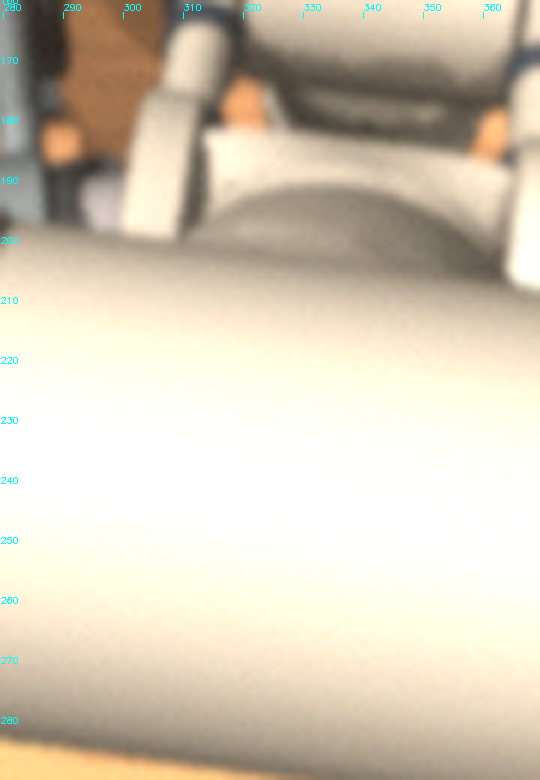

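The stub is out cleanly, as the mouth and nose show free at (378,255). My grip is too deep to set it on the tray floor, though: the fingertips would reach the floor first. I'll put it back along the same line and regrip about 9 mm shallower.

Request:
{"name": "drive_tool", "arguments": {
  "rotation": [
    [0, 0, 0],
    [0, 0, 0],
    [0, 0, 0],
    [0, 0, 0],
    [0, 0, 0],
    [0, 0, 0],
    [0, 0, 0]
  ],
  "linear": [
    [-1, 10, 0],
    [-2, 20, 0],
    [-2.9, 30, 0],
    [-3.4, 35, 0],
    [-3.9, 40, 0],
    [-4.4, 45, 0],
    [-4.7, 48, 0]
  ],
  "fingers": [1, 1, 1, 1, 1, 1, 1]
}}

```text
time_s: 4.82
eef_pos: [0.6385, 0.0228, 0.0828]
ee_rot: [-0.076, 1.573, 0.076]
ft_force: [0.1, -0.9, -2.4]
grip_width: 0.0168
```

Request:
{"name": "drive_tool", "arguments": {
  "rotation": [
    [0, 0, 0],
    [0, 0, 0],
    [0, 0, 0],
    [0, 0, 0],
    [0, 0, 0]
  ],
  "linear": [
    [-0.5, 5, 0],
    [-1, 10, 0],
    [-1.5, 15, 0],
    [-1.9, 20, 0],
    [-1.9, 20, 0]
  ],
  "fingers": [1, 1, 1, 1, 1]
}}

```text
time_s: 5.23
eef_pos: [0.6365, 0.0437, 0.0829]
ee_rot: [-0.076, 1.573, 0.076]
ft_force: [-2.2, 3.7, -1.3]
grip_width: 0.0168
```

Request:
{"name": "drive_tool", "arguments": {
  "rotation": [
    [0, 0, 0],
    [0, 0, 0],
    [0, 0, 0],
    [0, 0, 0],
    [0, 0, 0],
    [0, 0, 0],
    [0, 0, 0]
  ],
  "linear": [
    [0, 0, -1],
    [0, 0, -1],
    [0, 0, -1],
    [0, 0, -1],
    [0, 0, -1],
    [0.3, -3, 8],
    [0.3, -3, 8]
  ],
  "fingers": [1, 0.9, 0.7, 0.6, 0.6, 0.6, 0.6]
}}

```text
time_s: 5.82
eef_pos: [0.6376, 0.0402, 0.0923]
ee_rot: [-0.076, 1.571, 0.076]
ft_force: [0.3, -0.2, 0.7]
grip_width: 0.0345
```

Request:
{"name": "drive_tool", "arguments": {
  "rotation": [
    [0, 0, 0],
    [0, 0, 0],
    [0, 0, 0],
    [0, 0, 0],
    [0, 0, 0],
    [0, 0, 0]
  ],
  "linear": [
    [0, 0, 0],
    [0, 0, 0],
    [0, 0, 0],
    [0, 0, 0],
    [0, 0, 0],
    [0, 0, 0]
  ],
  "fingers": [0.7, 0.8, 0.9, 1, 1, 1]
}}

```text
time_s: 6.32
eef_pos: [0.6375, 0.0398, 0.0927]
ee_rot: [-0.077, 1.571, 0.075]
ft_force: [-4.1, -3.7, 7.2]
grip_width: 0.0164
```

```bash
python3 - <<'E'
from h import *
st();snap("4")
f,K,T=load("scene4");crop(f,320,200,420,310,7,"pics/s4.png")
E
```

```text
t 6.32 pos [637.5  39.8  92.7] jaw 5.55 tilt xaxis [-1.7e-03 -8.0e-04 -1.0e+00] zjaw -0.0018 F [-4.1 -3.7  7.2] Tq [-0.47  0.48  0.13] w 16.4
```

View pics/s4.png

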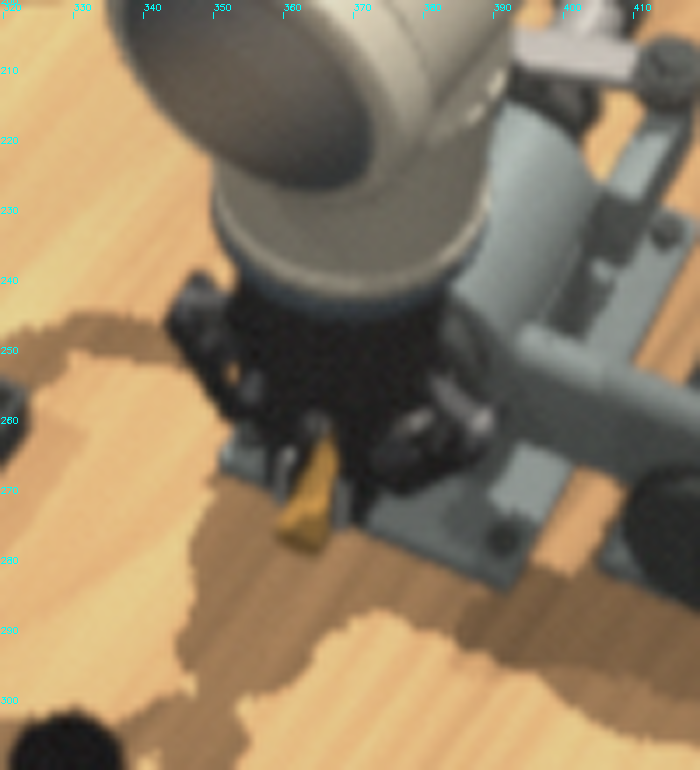

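The stub's still seated with its end at (362,276), now gripped about 6 mm above the tips. Drawing it out again.

Request:
{"name": "drive_tool", "arguments": {
  "rotation": [
    [0, 0, 0],
    [0, 0, 0],
    [0, 0, 0],
    [0, 0, 0],
    [0, 0, 0]
  ],
  "linear": [
    [0, 0, 0.8],
    [0.3, -3, 0.8],
    [0.8, -8, 0.8],
    [1.4, -15, 0.8],
    [1.9, -20, 0.8]
  ],
  "fingers": [1, 1, 1, 1, 1]
}}

```text
time_s: 6.83
eef_pos: [0.6394, 0.0189, 0.0932]
ee_rot: [-0.077, 1.571, 0.075]
ft_force: [0.4, 0.3, -1.0]
grip_width: 0.016
```

Request:
{"name": "drive_tool", "arguments": {
  "rotation": [
    [0, 0, 0],
    [0, 0, 0],
    [0, 0, 0],
    [0, 0, 0],
    [0, 0, 0]
  ],
  "linear": [
    [1, -10, 0],
    [2, -20, 0],
    [3, -30, 0],
    [4, -40, 0],
    [4.5, -45, 0]
  ],
  "fingers": [1, 1, 1, 1, 1]
}}

```text
time_s: 7.25
eef_pos: [0.6442, -0.028, 0.0932]
ee_rot: [-0.076, 1.571, 0.074]
ft_force: [0.2, 0.0, -1.9]
grip_width: 0.0161
```

```bash
python3 - <<'E'
from h import *
st();snap("5")
f,K,T=load("scene5");crop(f,310,220,410,330,7,"pics/s5.png")
# tray centre: inner floor from pre-move images: dark mask
for n in ("scene0","top0"):
    f,K,T=load(n);h=cv2.cvtColor(f,cv2.COLOR_BGR2HSV)
    box=(255,235,335,310) if n=="scene0" else (308,244,378,289)
    x0,y0,x1,y1=box;m=(h[y0:y1,x0:x1,2]<(95 if n=="scene0" else 45)).astype(np.uint8)
    k,l,s,c=cv2.connectedComponentsWithStats(m);i=1+np.argmax(s[1:,4])
    p=np.argwhere(l==i)[:,::-1]+[x0,y0];b=cv2.boxPoints(cv2.minAreaRect(p.astype(np.float32)))
    print(n,s[i,4],[(onz(K,T,*q,.032)*1000).round(0)[:2].tolist() for q in b],[(onz(K,T,*q,.004)*1000).round(0)[:2].tolist() for q in b])
f,K,T=load("scene0");crop(f,255,235,335,310,9,"pics/tray.png")
E
```

```text
t 7.25 pos [644.2 -28.   93.2] jaw 5.49 tilt xaxis [-0.0018 -0.0012 -1.    ] zjaw -0.0019 F [ 0.2  0.  -1.9] Tq [-0.06 -0.05  0.06] w 16.1
scene0 1882 [[408.0, -134.0], [394.0, 64.0], [504.0, 49.0], [512.0, -144.0]] [[396.0, -123.0], [382.0, 80.0], [494.0, 65.0], [502.0, -132.0]]
top0 1256 [[491.0, 52.0], [498.0, -117.0], [403.0, -119.0], [397.0, 48.0]] [[496.0, 53.0], [503.0, -119.0], [406.0, -121.0], [399.0, 49.0]]
```

View pics/s5.png

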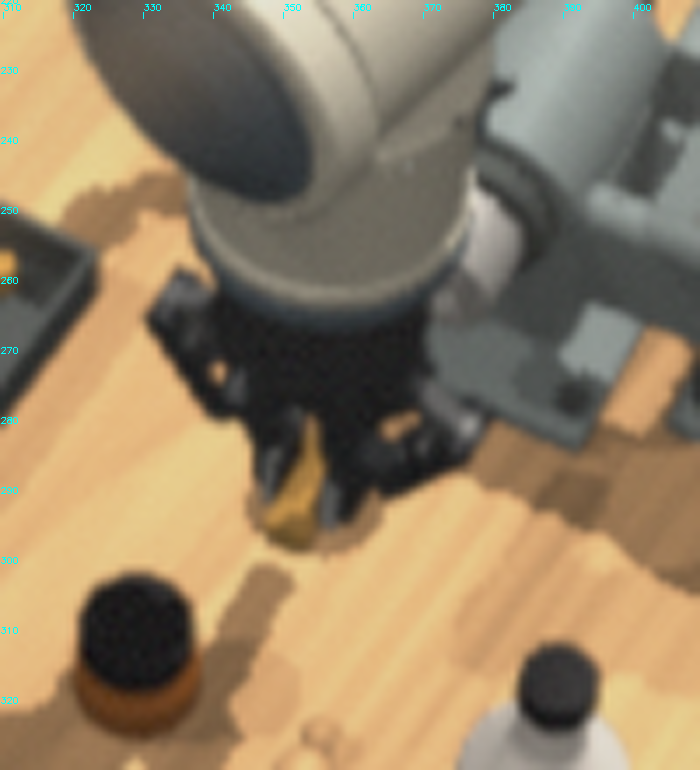

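View pics/tray.png

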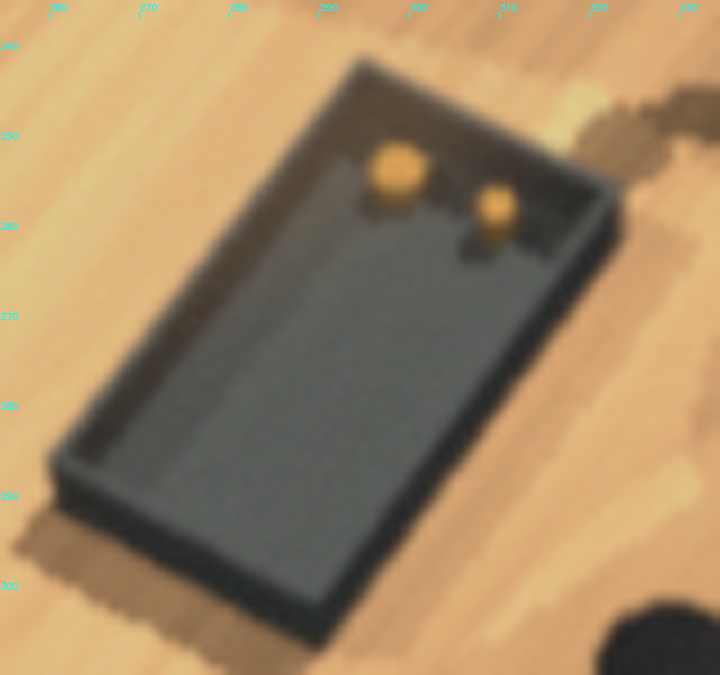

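The tray is clear in its robot-right half, with the offcuts at (299,254) and (309,258).

```bash
python3 - <<'E'
from h import *
f,K,T=load("scene0");g,Kt,Tt=load("top0")
for p in ((294.5,241),(323.5,256.5),(290.5,302.5),(260,286)): print((onz(K,T,*p,.032)*1000).round(0))
print((onz(K,T,292,271.5,.032)*1000).round(0),(onz(Kt,Tt,342.5,266.5,.032)*1000).round(0))
print((onz(K,T,299,254,.016)*1000).round(0),(onz(K,T,309,258,.016)*1000).round(0))
E
```

```text
[398.  50.  32.]
[496.  51.  32.]
[ 505. -120.   32.]
[ 406. -124.   32.]
[452. -38.  32.] [444. -34.  32.]
[428.  29.  16.] [459.  33.  16.]
```

Request:
{"name": "drive_tool", "arguments": {
  "rotation": [
    [0, 0, 0],
    [0, 0, -3],
    [0, 0, -3],
    [0, 0, -3],
    [0, 0, -3],
    [0, 0, -3],
    [0, 0, -3],
    [0, 0, -3]
  ],
  "linear": [
    [0, -5, 20],
    [-30, -15, 20],
    [-70, -25, 20],
    [-110, -35, 20],
    [-150, -42, 20],
    [-190, -47, 20],
    [-195, -47, 20],
    [-195, -47, 10]
  ],
  "fingers": [1, 1, 1, 1, 1, 1, 1, 1]
}}

```text
time_s: 8.02
eef_pos: [0.4469, -0.0741, 0.1045]
ee_rot: [-0.034, 1.572, 0.032]
ft_force: [1.9, -0.4, -2.2]
grip_width: 0.0161
```

Request:
{"name": "drive_tool", "arguments": {
  "rotation": [
    [0, 0, 0],
    [0, 0, 0],
    [0, 0, 0],
    [0, 0, 0],
    [0, 0, 0]
  ],
  "linear": [
    [0, 0, -35],
    [0, 0, -65],
    [0, 0, -84],
    [0, 0, -88],
    [0, 0, -90]
  ],
  "fingers": [1, 1, 1, 1, 1]
}}

```text
time_s: 8.43
eef_pos: [0.4465, -0.0738, 0.0139]
ee_rot: [-0.034, 1.574, 0.033]
ft_force: [-1.0, 0.0, -1.7]
grip_width: 0.0162
```

```bash
python3 - <<'E'
from h import *
st();snap("6")
f,K,T=load("scene6");crop(f,245,215,345,315,7,"pics/s6.png")
E
```

```text
t 8.43 pos [446.5 -73.8  13.9] jaw 2.43 tilt xaxis [-3.4e-03 -4.0e-04 -1.0e+00] zjaw -0.0034 F [-1.   0.  -1.7] Tq [-0.08  0.01 -0.01] w 16.2
```

View pics/s6.png

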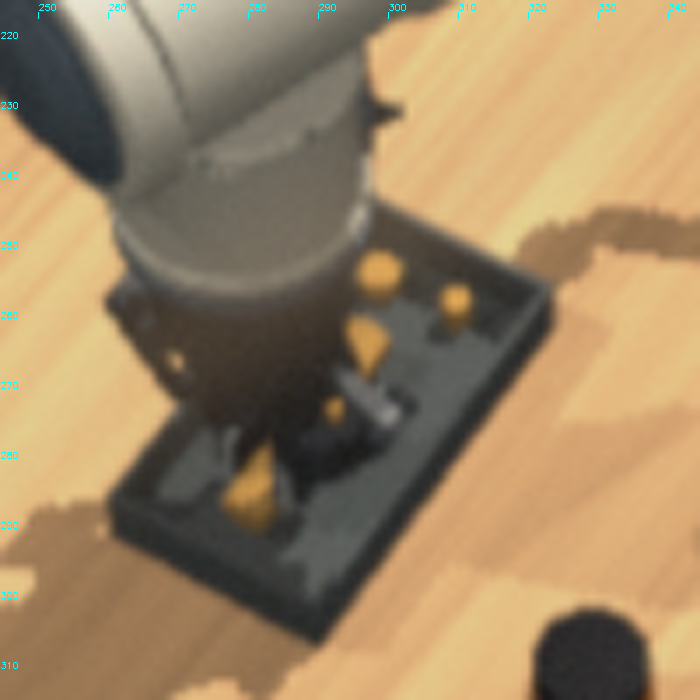

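The stub is well inside the tray, its ends at (280,286) and (296,263), clear of the offcuts. Lowering in small steps until it touches.

Request:
{"name": "drive_tool", "arguments": {
  "rotation": [
    [0, 0, 0],
    [0, 0, 0],
    [0, 0, 0]
  ],
  "linear": [
    [0, 0, -2],
    [0, 0, -4],
    [0, 0, -4.5]
  ],
  "fingers": [1, 1, 1]
}}

```text
time_s: 8.78
eef_pos: [0.4482, -0.0742, 0.0113]
ee_rot: [-0.035, 1.57, 0.032]
ft_force: [0.1, 3.1, 13.4]
grip_width: 0.0165
```

Request:
{"name": "drive_tool", "arguments": {
  "rotation": [
    [0, 0, 0],
    [0, 0, 0]
  ],
  "linear": [
    [0, 0, -0.7],
    [0, 0, -1]
  ],
  "fingers": [1, 1]
}}

```text
time_s: 8.95
eef_pos: [0.4483, -0.0741, 0.0112]
ee_rot: [-0.035, 1.569, 0.032]
ft_force: [-2.4, 4.1, 16.9]
grip_width: 0.016
```

```bash
python3 - <<'E'
from h import *
st()
E
```

```text
t 8.95 pos [448.3 -74.1  11.2] jaw 2.43 tilt xaxis [ 0.002  -0.0018 -1.    ] zjaw 0.0019 F [-2.4  4.1 16.9] Tq [0.31 0.43 0.  ] w 16.0
```

Request:
{"name": "drive_tool", "arguments": {
  "rotation": [
    [0, 0, 0],
    [0, 0, 0],
    [0, 0, 0],
    [0, 0, 0],
    [0, 0, 0],
    [0, 0, 0]
  ],
  "linear": [
    [0, 0, 0],
    [0, 0, 0],
    [0, 0, 0],
    [0, 0, 0],
    [0, 0, 0],
    [0, 0, 0]
  ],
  "fingers": [0.76, 0.73, 0.7, 0.65, 0.6, 0.55]
}}

```text
time_s: 9.45
eef_pos: [0.4483, -0.0741, 0.0112]
ee_rot: [-0.035, 1.569, 0.032]
ft_force: [-0.3, -0.4, -0.6]
grip_width: 0.0386
```

```bash
python3 - <<'E'
from h import *
st();snap("7")
f,K,T=load("scene7");crop(f,245,215,345,315,7,"pics/s7.png")
E
```

```text
t 9.45 pos [448.3 -74.1  11.2] jaw 2.43 tilt xaxis [ 0.0019 -0.0018 -1.    ] zjaw 0.0018 F [-0.3 -0.4 -0.6] Tq [-0.03 -0.04 -0.01] w 38.6
```

View pics/s7.png

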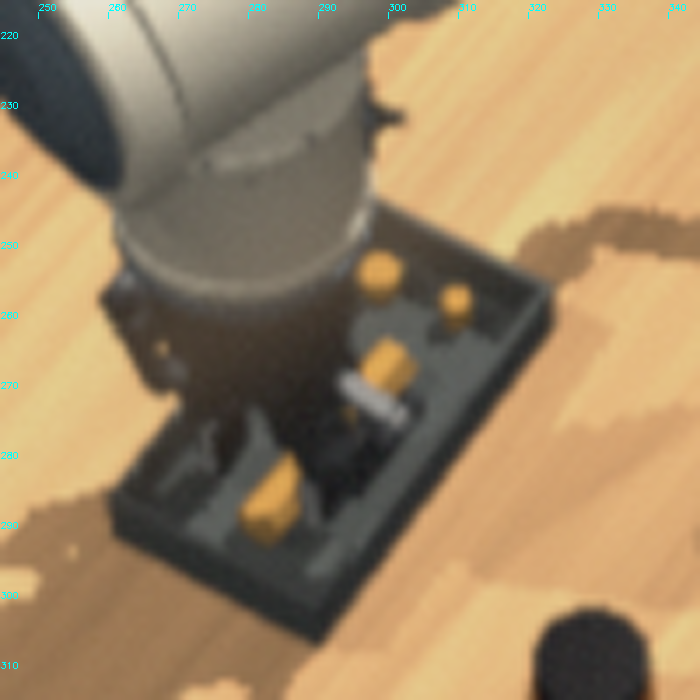

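Released and lying in the tray, ends at (283,288) and (298,267). Going up, and refining the hex bar's pose meanwhile.

Request:
{"name": "drive_tool", "arguments": {
  "rotation": [
    [0, 0, 0],
    [0, 0, 0],
    [0, 0, 0],
    [0, 0, 0],
    [0, 0, 0]
  ],
  "linear": [
    [0, 0, 20],
    [0, 0, 55],
    [0, 0, 95],
    [0, 0, 110],
    [0, 0, 110]
  ],
  "fingers": [0.55, 0.55, 0.3, 0, 0]
}}

```text
time_s: 9.97
eef_pos: [0.45, -0.0746, 0.1245]
ee_rot: [-0.036, 1.563, 0.031]
ft_force: [1.1, 0.2, 0.6]
grip_width: 0.0734
```

```bash
python3 - <<'E'
from h import *
st()
f,K,T=load("scene0");g,Kt,Tt=load("top1")
def mid(im,K,T,a,b,w=7):
    a=np.array(a,float);b=np.array(b,float);L=np.linalg.norm(b-a);d=(b-a)/L;n=np.array([-d[1],d[0]])
    t=np.arange(-6,L+6,.25);s=np.arange(-w,w+.01,.25)
    m=(a+t[:,None,None]*d+s[None,:,None]*n).astype(np.float32)
    I=cv2.remap(im,m[...,0],m[...,1],cv2.INTER_LINEAR);S=cv2.cvtColor(I,cv2.COLOR_BGR2HSV)[...,1].astype(float)
    M=S>150
    # per-column midpoint near centre
    ps=[]
    for i in range(len(t)):
        k=np.where(M[i]&(np.abs(s)<5.5))[0]
        if len(k)>12: ps.append((t[i],s[k].mean(),len(k)))
    ps=np.array(ps);print("t range",ps[0,0],ps[-1,0],"L",L,"w",np.median(ps[:,2])/4)
    q=ps[(ps[:,0]>3)&(ps[:,0]<L-3)];c=np.polyfit(q[:,0],q[:,1],1)
    for _ in range(3):
        r=q[:,1]-np.polyval(c,q[:,0]);c=np.polyfit(q[abs(r)<.6][:,0],q[abs(r)<.6][:,1],1)
    E=[a+tt*d+np.polyval(c,tt)*n for tt in (0,L)]
    W=[onz(K,T,*e,.06)*1000 for e in E];D=W[1]-W[0]
    print([e.round(1) for e in E],W[0].round(1),W[1].round(1),"ang",(np.degrees(np.arctan2(D[1],D[0]))%180).round(2),"len",np.linalg.norm(D).round(1),"mid",((W[0]+W[1])/2).round(1))
print("scene");mid(f,K,T,(196,352),(253.5,322.5));mid(f,K,T,(214,383),(271,352))
print("top");mid(g,Kt,Tt,(411.5,256.5),(465,279));mid(g,Kt,Tt,(425,227),(476,249))
E
```

```text
t 9.97 pos [450.  -74.6 124.5] jaw 2.44 tilt xaxis [ 0.0074 -0.0035 -1.    ] zjaw 0.0072 F [1.1 0.2 0.6] Tq [-0.04 -0.05 -0.01] w 73.4
scene
t range 1.25 64.25 L 64.62584622269948 w 5.75
[array([196.5, 353. ]), array([252.9, 321.3])] [ 404.3 -378.4   60. ] [ 467.4 -230.7   60. ] ang 66.86 len 160.6 mid [ 435.8 -304.5   60. ]
t range -0.25 64.75 L 64.88451279003334 w 5.0
[array([214.3, 383.6]), array([270.4, 350.9])] [ 492.7 -416.    60. ] [ 554.1 -272.1   60. ] ang 66.89 len 156.4 mid [ 523.4 -344.    60. ]
top
t range -1.0 58.25 L 58.0387801388003 w 7.25
[array([411.4, 256.7]), array([464.9, 279.1])] [ 469.  -230.6   60. ] [ 405.5 -379.6   60. ] ang 66.91 len 162.0 mid [ 437.3 -305.1   60. ]
t range -0.5 56.5 L 55.54277630799526 w 6.75
[array([425., 227.]), array([476.1, 248.7])] [ 556.3 -272.6   60. ] [ 493.1 -416.2   60. ] ang 66.24 len 156.9 mid [ 524.7 -344.4   60. ]
```

Request:
{"name": "drive_tool", "arguments": {
  "rotation": [
    [0, 0, -7],
    [0, 0, -14],
    [0, 0, -21],
    [0, 0, -25.6],
    [0, 0, -25.6],
    [0.2, 0.4, -25.6],
    [0.2, 0.4, -25.6],
    [0.2, 0.4, -25.6],
    [0.2, 0.4, -25.6]
  ],
  "linear": [
    [-2, -35, 3],
    [-5, -75, 5],
    [-7, -115, 5],
    [-9, -155, 5],
    [-12, -195, 5],
    [-13.5, -230.2, 5],
    [-13.5, -230.2, 5],
    [-13.5, -230.2, 5],
    [-13.5, -230.2, 5]
  ],
  "fingers": [0.55, 0.55, 0.55, 0.55, 0.55, 0.55, 0.55, 0.55, 0.55]
}}

```text
time_s: 10.72
eef_pos: [0.4359, -0.3042, 0.1288]
ee_rot: [0.317, 1.549, -0.318]
ft_force: [0.0, 0.8, -0.3]
grip_width: 0.0386
```

```bash
python3 - <<'E'
from h import *
st();snap("8")
f,K,T=load("scene8");crop(f,180,290,300,400,6.5,"pics/s8.png");crop(f,245,215,345,315,7,"pics/s8t.png")
E
```

```text
t 10.72 pos [ 435.9 -304.2  128.8] jaw -23.2 tilt xaxis [-1.9e-03 -3.0e-04 -1.0e+00] zjaw -0.0016 F [ 0.   0.8 -0.3] Tq [0.05 0.   0.  ] w 38.6
```

View pics/s8.png

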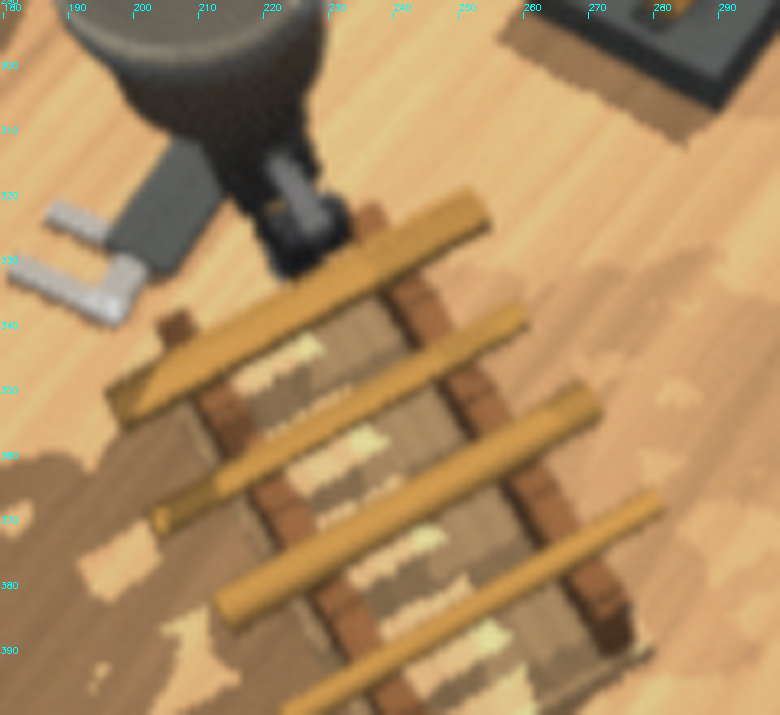

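View pics/s8t.png

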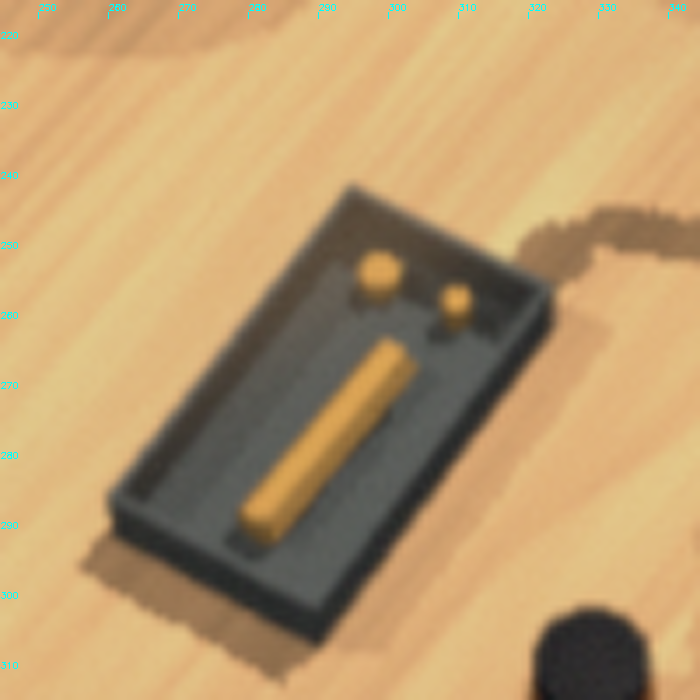

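The stub lies flat in the tray, (281,289)–(301,265). Bar 1 at (196,352)–(253,322) shows a sharp edge with a dark upright face, so it's the hex. Descending on its centre.

Request:
{"name": "drive_tool", "arguments": {
  "rotation": [
    [0, 0, 0],
    [0, 0, 0],
    [0, 0, 0],
    [0, 0, 0],
    [0, 0, 0]
  ],
  "linear": [
    [0.6, -0.6, -35],
    [0.6, -0.6, -65],
    [0.6, -0.6, -86.5],
    [0.6, -0.6, -86.5],
    [0.6, -0.6, -86.5]
  ],
  "fingers": [0.55, 0.55, 0.55, 0.55, 0.55]
}}

```text
time_s: 11.23
eef_pos: [0.4365, -0.3028, 0.0423]
ee_rot: [0.316, 1.551, -0.315]
ft_force: [0.2, 0.1, 0.4]
grip_width: 0.0387
```

Request:
{"name": "drive_tool", "arguments": {
  "rotation": [
    [0, 0, 0],
    [0, 0, 0],
    [0, 0, 0],
    [0, 0, 0],
    [0, 0, 0],
    [0, 0, 0],
    [0, 0, 0]
  ],
  "linear": [
    [0, 0, 0],
    [0, 0, 0],
    [0, 0, 0],
    [0, 0, 0],
    [0, 0, 0],
    [0, 0, 0],
    [0, 0, 0]
  ],
  "fingers": [0.65, 0.72, 0.8, 0.9, 1, 1, 1]
}}

```text
time_s: 11.82
eef_pos: [0.4378, -0.3034, 0.044]
ee_rot: [0.315, 1.548, -0.316]
ft_force: [4.2, 2.0, 10.6]
grip_width: 0.017
```

```bash
python3 - <<'E'
from h import *
st()
E
```

```text
t 11.82 pos [ 437.8 -303.4   44. ] jaw -23.04 tilt xaxis [-5.e-04 -9.e-04 -1.e+00] zjaw -0.0001 F [ 4.2  2.  10.6] Tq [ 0.45 -0.57  0.09] w 17.0
```

Request:
{"name": "drive_tool", "arguments": {
  "rotation": [
    [0, 0, 0],
    [0, 0, 0],
    [0, 0, 0],
    [0, 0, 0],
    [0, 0, 0]
  ],
  "linear": [
    [0, 0, 10],
    [0, 0, 40],
    [0, 0, 75],
    [0, 0, 86],
    [0, 0, 86]
  ],
  "fingers": [1, 1, 1, 1, 1]
}}

```text
time_s: 12.23
eef_pos: [0.439, -0.3045, 0.1339]
ee_rot: [0.312, 1.543, -0.318]
ft_force: [0.3, -0.3, -3.0]
grip_width: 0.0168
```

```bash
python3 - <<'E'
from h import *
st();snap("9")
f,K,T=load("scene9");crop(f,170,260,290,370,6.5,"pics/s9.png")
E
```

```text
t 12.23 pos [ 439.  -304.5  133.9] jaw -23.04 tilt xaxis [ 0.004 -0.005 -1.   ] zjaw 0.0056 F [ 0.3 -0.3 -3. ] Tq [-0.   -0.01 -0.  ] w 16.8
```

View pics/s9.png

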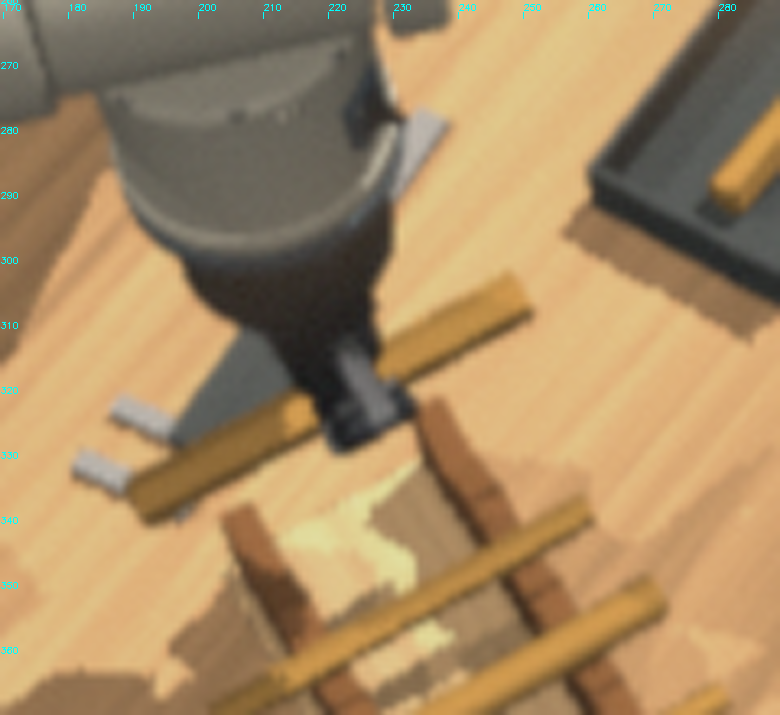

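Bar held level, ends (191,335) and (250,306); the other bars haven't moved. Carrying it in front of the mouth.

Request:
{"name": "drive_tool", "arguments": {
  "rotation": [
    [0, 0, 5],
    [0, 0, 10],
    [0, 0, 15],
    [0, 0, 20],
    [0, 0, 24],
    [0, 0, 28.5],
    [0, 0, 28.5],
    [0, 0, 28.5],
    [0, 0, 28.5],
    [0, 0, 28.5],
    [0, 0, 28.5],
    [0, 0, 28.5]
  ],
  "linear": [
    [20, 27, 3],
    [43, 57, 3],
    [65, 87, 3],
    [88, 117, 3],
    [110, 147, 3],
    [133, 177, 3],
    [155, 207, 3],
    [178, 237, 3],
    [198, 262, 3],
    [204.8, 267, 0],
    [204.8, 267, 0],
    [204.8, 267, 0]
  ],
  "fingers": [1, 1, 1, 1, 1, 1, 1, 1, 1, 1, 1, 1]
}}

```text
time_s: 13.33
eef_pos: [0.6414, -0.0362, 0.1288]
ee_rot: [-0.076, 1.572, 0.075]
ft_force: [-1.2, -0.5, -2.5]
grip_width: 0.0168
```

```bash
python3 - <<'E'
from h import *
st()
E
```

```text
t 13.33 pos [641.4 -36.2 128.8] jaw 5.51 tilt xaxis [-0.0021 -0.0011 -1.    ] zjaw -0.0022 F [-1.2 -0.5 -2.5] Tq [0.03 0.02 0.01] w 16.8
```

Request:
{"name": "drive_tool", "arguments": {
  "rotation": [
    [0, 0, 0],
    [0, 0, 0],
    [0, 0, 0],
    [0, 0, 0]
  ],
  "linear": [
    [1, 0, -25],
    [2.7, 0, -44.8],
    [2.7, 0, -44.8],
    [2.7, 0, -44.8]
  ],
  "fingers": [1, 1, 1, 1]
}}

```text
time_s: 13.67
eef_pos: [0.6426, -0.0371, 0.0831]
ee_rot: [-0.075, 1.575, 0.074]
ft_force: [0.3, -0.5, -2.3]
grip_width: 0.0169
```

```bash
python3 - <<'E'
from h import *
st();snap("10")
f,K,T=load("scene10");crop(f,300,220,420,330,6.5,"pics/s10.png")
g,Kt,Tt=load("top10");crop(np.clip(g*2.0,0,255).astype(np.uint8),260,150,370,250,7,"pics/t10.png")
# predicted pixels of the axis at mouth and axis points, per view
for n,K_,T_ in (("S",K,T),("T",Kt,Tt)):
    print(n,[tuple(np.round(proj(K_,T_,[(636.7-.096*(y-41))/1000,y/1000,.1]),1)) for y in (70,45,20,-36,-110)])
E
```

```text
t 13.67 pos [642.6 -37.1  83.1] jaw 5.44 tilt xaxis [-5.3e-03 -8.0e-04 -1.0e+00] zjaw -0.0054 F [ 0.3 -0.5 -2.3] Tq [ 0.   -0.03  0.01] w 16.9
S [(np.float64(370.1), np.float64(261.1)), (np.float64(366.0), np.float64(268.1)), (np.float64(361.8), np.float64(275.3)), (np.float64(352.1), np.float64(291.7)), (np.float64(338.7), np.float64(314.2))]
T [(np.float64(306.5), np.float64(197.0)), (np.float64(315.3), np.float64(196.3)), (np.float64(324.0), np.float64(195.5)), (np.float64(343.6), np.float64(193.7)), (np.float64(369.5), np.float64(191.4))]
```

View pics/s10.png

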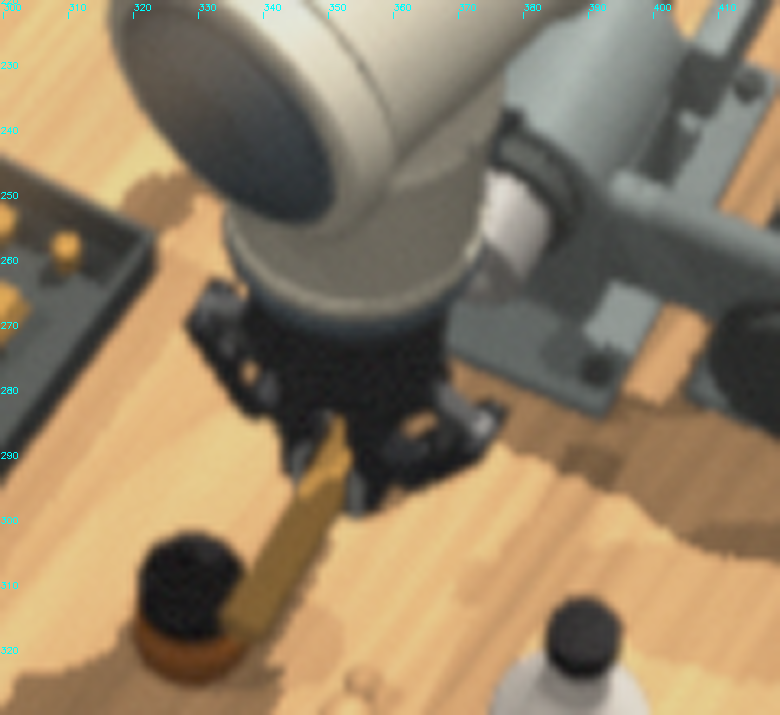

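View pics/t10.png

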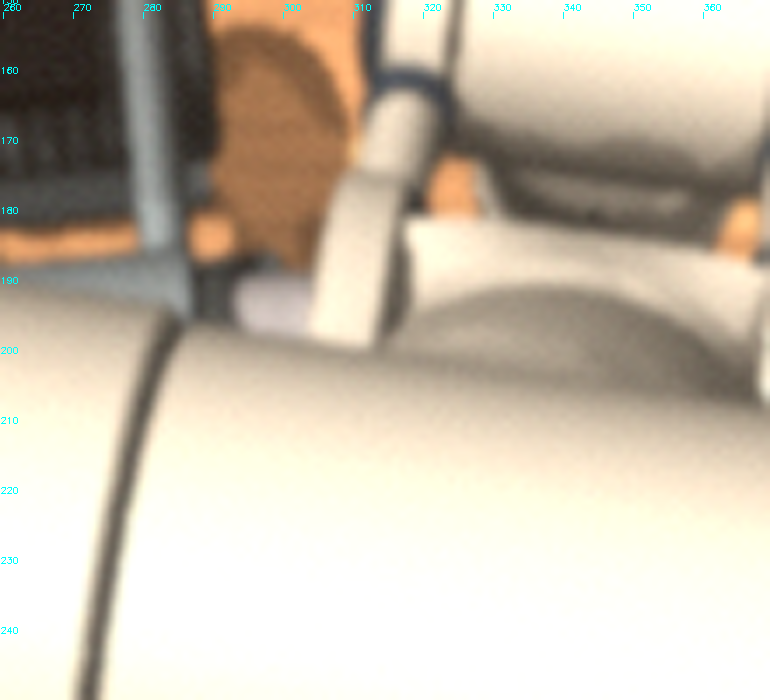

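Request:
{"name": "drive_tool", "arguments": {
  "rotation": [
    [0, -0.3, 0],
    [0, -0.3, 0],
    [0, -0.3, 0],
    [0, -0.3, 0],
    [0, -0.3, 0]
  ],
  "linear": [
    [1.6, 0, 0.9],
    [0.8, 8, 0.9],
    [-0.1, 18, 0.9],
    [-0.6, 23, 0.9],
    [-0.6, 23, 0.9]
  ],
  "fingers": [1, 1, 1, 1, 1]
}}

```text
time_s: 14.18
eef_pos: [0.6433, -0.0121, 0.0861]
ee_rot: [-0.077, 1.566, 0.075]
ft_force: [0.4, 0.0, -2.8]
grip_width: 0.0167
```

```bash
python3 - <<'E'
from h import *
st()
E
```

```text
t 14.18 pos [643.3 -12.1  86.1] jaw 5.55 tilt xaxis [ 0.0038 -0.001  -1.    ] zjaw 0.0037 F [ 0.4  0.  -2.8] Tq [-0.02  0.05 -0.  ] w 16.7
```

Request:
{"name": "drive_tool", "arguments": {
  "rotation": [
    [0, 0.2, 0],
    [0, 0.2, 0],
    [0, 0.2, 0]
  ],
  "linear": [
    [-1.5, 0, -2.1],
    [-1.5, 0, -2.1],
    [-1.5, 0, -2.1]
  ],
  "fingers": [1, 1, 1]
}}

```text
time_s: 14.43
eef_pos: [0.6417, -0.0121, 0.0838]
ee_rot: [-0.077, 1.57, 0.075]
ft_force: [-0.4, 0.3, -3.5]
grip_width: 0.0166
```

```bash
python3 - <<'E'
from h import *
st()
E
```

```text
t 14.43 pos [641.7 -12.1  83.8] jaw 5.56 tilt xaxis [-1.e-04 -1.e-03 -1.e+00] zjaw -0.0002 F [-0.4  0.3 -3.5] Tq [-0.   -0.03 -0.01] w 16.6
```

Aligned. Advancing in small steps.

Request:
{"name": "drive_tool", "arguments": {
  "rotation": [
    [0, 0, 0],
    [0, 0, 0],
    [0, 0, 0],
    [0, 0, 0]
  ],
  "linear": [
    [-0.4, 4, 0.1],
    [-0.8, 8, 0.1],
    [-1.1, 12, 0.1],
    [-1.4, 15, 0.1]
  ],
  "fingers": [1, 1, 1, 1]
}}

```text
time_s: 14.77
eef_pos: [0.6402, 0.0034, 0.0839]
ee_rot: [-0.077, 1.57, 0.075]
ft_force: [0.4, 0.5, -3.3]
grip_width: 0.0167
```

```bash
python3 - <<'E'
from h import *
st()
E
```

```text
t 14.77 pos [640.2   3.4  83.9] jaw 5.56 tilt xaxis [-2.e-04 -9.e-04 -1.e+00] zjaw -0.0003 F [ 0.4  0.5 -3.3] Tq [ 0.01 -0.02 -0.03] w 16.7
```

Request:
{"name": "drive_tool", "arguments": {
  "rotation": [
    [0, 0, 0],
    [0, 0, 0],
    [0, 0, 0],
    [0, 0, 0]
  ],
  "linear": [
    [-0.4, 4, 0.1],
    [-0.8, 8, 0.1],
    [-1.1, 12, 0.1],
    [-1.5, 16, 0.1]
  ],
  "fingers": [1, 1, 1, 1]
}}

```text
time_s: 15.1
eef_pos: [0.6387, 0.0199, 0.084]
ee_rot: [-0.077, 1.57, 0.076]
ft_force: [-0.1, 0.0, -3.3]
grip_width: 0.0167
```

Request:
{"name": "drive_tool", "arguments": {
  "rotation": [
    [0, 0, 0],
    [0, 0, 0],
    [0, 0, 0],
    [0, 0, 0]
  ],
  "linear": [
    [-0.3, 3, 0],
    [-0.6, 6, 0],
    [-0.9, 9, 0],
    [-1.1, 11, 0]
  ],
  "fingers": [1, 1, 1, 1]
}}

```text
time_s: 15.43
eef_pos: [0.6376, 0.0312, 0.084]
ee_rot: [-0.077, 1.57, 0.076]
ft_force: [-0.2, -0.3, -2.9]
grip_width: 0.0168
```

```bash
python3 - <<'E'
from h import *
st()
E
```

```text
t 15.43 pos [637.6  31.2  84. ] jaw 5.57 tilt xaxis [-1.e-04 -9.e-04 -1.e+00] zjaw -0.0002 F [-0.2 -0.3 -2.9] Tq [-0.01 -0.04  0.04] w 16.8
```

Request:
{"name": "drive_tool", "arguments": {
  "rotation": [
    [0, 0, 0],
    [0, 0, 0],
    [0, 0, 0]
  ],
  "linear": [
    [-0.1, 1.5, 0],
    [-0.3, 3, 0],
    [-0.4, 4, 0]
  ],
  "fingers": [1, 1, 1]
}}

```text
time_s: 15.68
eef_pos: [0.6371, 0.0354, 0.084]
ee_rot: [-0.077, 1.57, 0.076]
ft_force: [0.0, -0.2, -3.4]
grip_width: 0.0167
```

Request:
{"name": "drive_tool", "arguments": {
  "rotation": [
    [0, 0, 0],
    [0, 0, 0]
  ],
  "linear": [
    [-0.1, 1, 0],
    [-0.2, 2, 0]
  ],
  "fingers": [1, 1]
}}

```text
time_s: 15.85
eef_pos: [0.6369, 0.0374, 0.084]
ee_rot: [-0.077, 1.57, 0.076]
ft_force: [-0.4, -0.2, -3.9]
grip_width: 0.0166
```

Request:
{"name": "drive_tool", "arguments": {
  "rotation": [
    [0, 0, 0],
    [0, 0, 0]
  ],
  "linear": [
    [-0.1, 1, 0],
    [-0.2, 2, 0]
  ],
  "fingers": [1, 1]
}}

```text
time_s: 16.02
eef_pos: [0.6369, 0.0387, 0.0841]
ee_rot: [-0.078, 1.569, 0.075]
ft_force: [1.6, -13.9, -3.1]
grip_width: 0.0169
```

Request:
{"name": "drive_tool", "arguments": {
  "rotation": [
    [0, 0, 0],
    [0, 0, 0]
  ],
  "linear": [
    [-0.1, 1, 0],
    [-0.2, 2, 0]
  ],
  "fingers": [1, 1]
}}

```text
time_s: 16.18
eef_pos: [0.6371, 0.0388, 0.0842]
ee_rot: [-0.081, 1.569, 0.073]
ft_force: [0.8, -24.6, -2.8]
grip_width: 0.0169
```

Contact rose to about 25 N at y=38.8 mm, near the expected home depth of about 37 mm. Its centre of gravity lies outside the mouth, so I'll lower it onto the bore and let it lean gently before releasing.

Request:
{"name": "drive_tool", "arguments": {
  "rotation": [
    [0, 0, 0],
    [0.7, 0, 0],
    [1.4, 0, 0],
    [2.1, 0, 0],
    [2.1, 0, 0]
  ],
  "linear": [
    [0, 0.3, -1],
    [0, 0.4, -1.5],
    [0, 0.5, -1.9],
    [0, 0.6, -2.3],
    [0, 0.6, -2.3]
  ],
  "fingers": [1, 1, 1, 1, 1]
}}

```text
time_s: 16.6
eef_pos: [0.637, 0.039, 0.0817]
ee_rot: [-0.05, 1.567, 0.102]
ft_force: [-0.3, -3.2, -5.2]
grip_width: 0.0168
```

```bash
python3 - <<'E'
from h import *
st();snap("11")
f,K,T=load("scene11");crop(f,300,210,420,320,6.5,"pics/s11.png")
E
```

```text
t 16.6 pos [637.   39.   81.7] jaw 5.55 tilt xaxis [ 6.000e-04  3.270e-02 -9.995e-01] zjaw 0.0037 F [-0.3 -3.2 -5.2] Tq [-0.42  0.06  0.1 ] w 16.8
```

View pics/s11.png

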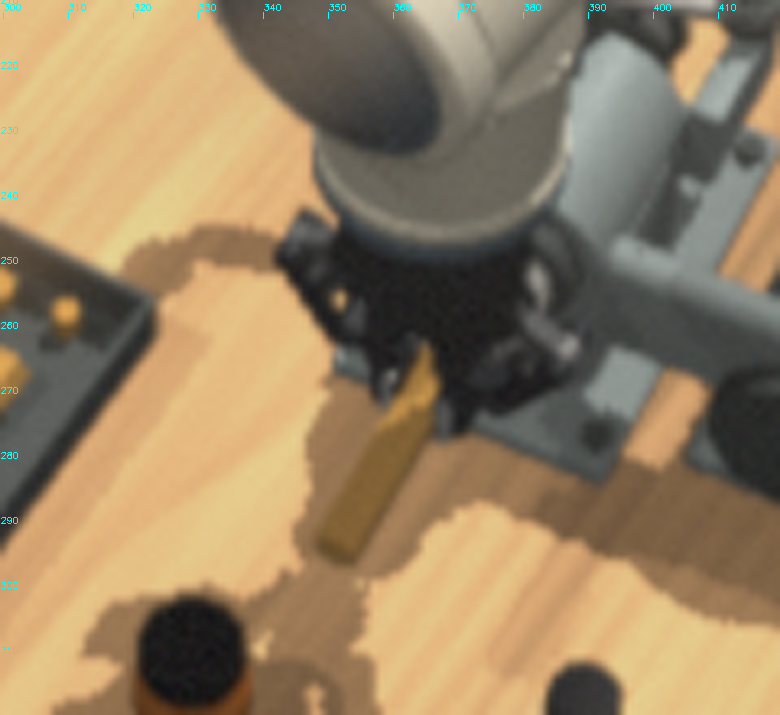

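Outer end at (351,294) matches the projected home depth. Releasing slowly.

Request:
{"name": "drive_tool", "arguments": {
  "rotation": [
    [0, 0, 0],
    [0, 0, 0],
    [0, 0, 0],
    [0, 0, 0],
    [0, 0, 0],
    [0, 0, 0]
  ],
  "linear": [
    [0, 0.4, -0.3],
    [0, 0.4, -0.3],
    [0, 0.4, -0.3],
    [0, 0.4, -0.3],
    [0, 0.4, -0.3],
    [0, 0.4, -0.3]
  ],
  "fingers": [0.79, 0.77, 0.75, 0.72, 0.65, 0.55]
}}

```text
time_s: 17.2
eef_pos: [0.6371, 0.0397, 0.0817]
ee_rot: [-0.052, 1.567, 0.101]
ft_force: [0.5, 0.5, -0.7]
grip_width: 0.0382
```

```bash
python3 - <<'E'
from h import *
st();snap("12")
f,K,T=load("scene12");crop(f,300,210,420,320,6.5,"pics/s12.png")
E
```

```text
t 17.2 pos [637.1  39.7  81.7] jaw 5.58 tilt xaxis [ 0.001   0.0315 -0.9995] zjaw 0.004 F [ 0.5  0.5 -0.7] Tq [-0.   -0.02 -0.04] w 38.2
```

View pics/s12.png

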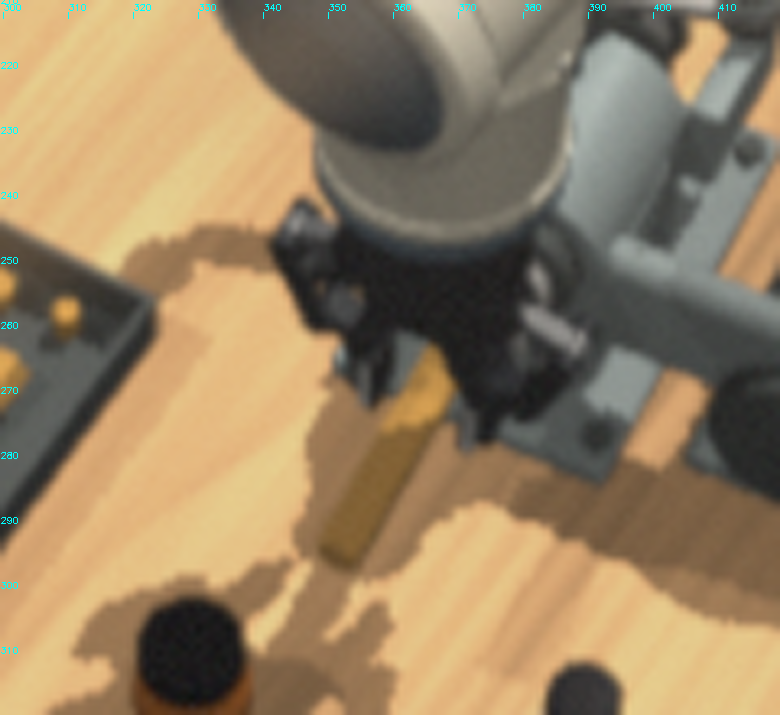

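The bar stays put with its outer end at (352,295). I'll back off upward, then nudge the outer end lightly to be sure it's home.

Request:
{"name": "drive_tool", "arguments": {
  "rotation": [
    [0, 0, 0],
    [0, 0, 0],
    [-1.9, 0, 0],
    [-1.9, 0, 0]
  ],
  "linear": [
    [0, 0.3, 10],
    [0, 0.5, 40],
    [0, 0, 65],
    [0, 0, 65]
  ],
  "fingers": [0.55, 0.55, 0.55, 0.55]
}}

```text
time_s: 17.63
eef_pos: [0.6396, 0.0398, 0.1522]
ee_rot: [-0.08, 1.561, 0.073]
ft_force: [1.1, 0.6, 1.0]
grip_width: 0.0387
```

Request:
{"name": "drive_tool", "arguments": {
  "rotation": [
    [0, 0, 0],
    [0, 0, 0],
    [0, 0, 0],
    [0, 0, 0],
    [0, 0, 0],
    [0, 0, 0]
  ],
  "linear": [
    [3, -30, 0],
    [7, -70, 0],
    [10, -105, 0],
    [11, -115, 0],
    [11, -115, -30],
    [11, -115, -57]
  ],
  "fingers": [0.55, 0.7, 1, 1, 1, 1]
}}

```text
time_s: 18.13
eef_pos: [0.6516, -0.0765, 0.0961]
ee_rot: [-0.079, 1.558, 0.071]
ft_force: [-0.6, 0.3, -0.9]
grip_width: -0.0
```

```bash
python3 - <<'E'
from h import *
st();snap("13")
f,K,T=load("scene13");crop(f,300,210,420,320,6.5,"pics/s13.png")
E
```

```text
t 18.13 pos [651.6 -76.5  96.1] jaw 5.48 tilt xaxis [ 0.0117 -0.0044 -0.9999] zjaw 0.0113 F [-0.6  0.3 -0.9] Tq [-0.03  0.03 -0.01] w -0.0
```

View pics/s13.png

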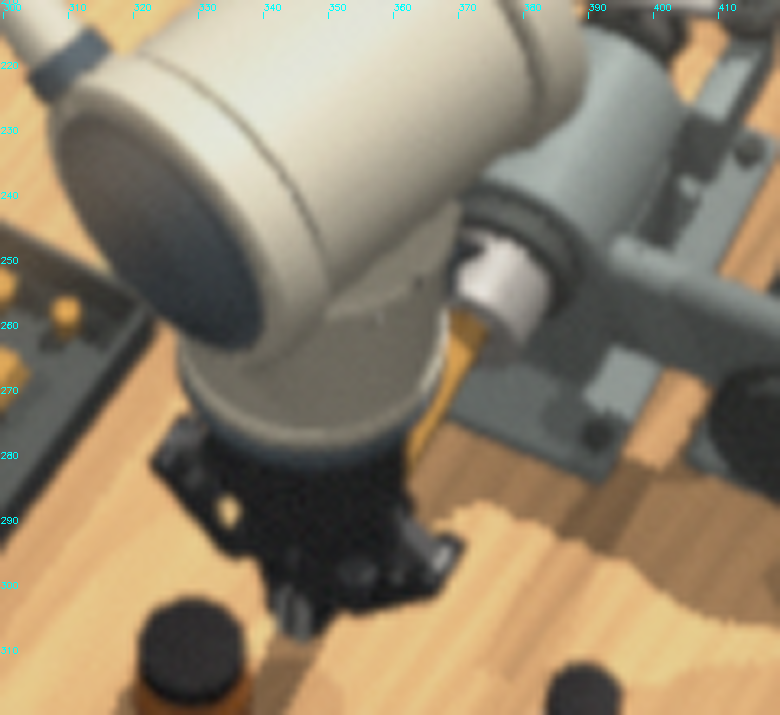

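Request:
{"name": "drive_tool", "arguments": {
  "rotation": [
    [0, 0, 0],
    [0, 0, 0],
    [0, 0, 0],
    [0, 0, 0],
    [0, 0, 0]
  ],
  "linear": [
    [-4, 0, -9],
    [-4.5, 4, -9],
    [-5, 9, -9],
    [-5, 12, -9],
    [-5, 14, -9]
  ],
  "fingers": [1, 1, 1, 1, 1]
}}

```text
time_s: 18.65
eef_pos: [0.6437, -0.06, 0.0841]
ee_rot: [-0.079, 1.566, 0.074]
ft_force: [-0.1, -0.5, -0.7]
grip_width: -0.0
```

Request:
{"name": "drive_tool", "arguments": {
  "rotation": [
    [0, 0, 0],
    [0, 0, 0],
    [0, 0, 0]
  ],
  "linear": [
    [0, 1, 0],
    [-0.2, 2, 0],
    [-0.3, 3, 0]
  ],
  "fingers": [1, 1, 1]
}}

```text
time_s: 18.9
eef_pos: [0.6437, -0.0569, 0.0845]
ee_rot: [-0.079, 1.565, 0.074]
ft_force: [0.1, 0.8, -0.6]
grip_width: -0.0
```

Request:
{"name": "drive_tool", "arguments": {
  "rotation": [
    [0, 0, 0],
    [0, 0, 0],
    [0, 0, 0]
  ],
  "linear": [
    [0, 1, 0],
    [0, 2, 0],
    [0, 2.5, 0]
  ],
  "fingers": [1, 1, 1]
}}

```text
time_s: 19.15
eef_pos: [0.6437, -0.0543, 0.0845]
ee_rot: [-0.079, 1.565, 0.074]
ft_force: [-0.1, 0.3, 0.5]
grip_width: 0.0
```

Request:
{"name": "drive_tool", "arguments": {
  "rotation": [
    [0, 0, 0],
    [0, 0, 0]
  ],
  "linear": [
    [0, 1, 0],
    [0, 1.5, 0]
  ],
  "fingers": [1, 1]
}}

```text
time_s: 19.32
eef_pos: [0.6439, -0.0537, 0.0846]
ee_rot: [-0.08, 1.565, 0.073]
ft_force: [-0.1, -11.0, -0.8]
grip_width: 0.0
```

About 11 N came at once without the bar sliding, so it's home. Backing off, rising and moving to the knob.

Request:
{"name": "drive_tool", "arguments": {
  "rotation": [
    [0, 0, 0],
    [0, 0, 0],
    [0, 0, 0],
    [0, 0, 0],
    [0, 0, 0],
    [0, 0, 0]
  ],
  "linear": [
    [0.5, -8, 0],
    [1, -18, 0],
    [1, -18, 40],
    [1, -18, 80],
    [1, -18, 120],
    [1, -18, 140]
  ],
  "fingers": [1, 1, 1, 1, 1, 1]
}}

```text
time_s: 19.82
eef_pos: [0.6462, -0.0729, 0.2295]
ee_rot: [-0.081, 1.56, 0.072]
ft_force: [1.0, 0.7, 0.3]
grip_width: 0.0001
```

Request:
{"name": "drive_tool", "arguments": {
  "rotation": [
    [0, 0, 0],
    [0, 0, 0],
    [0, 0, 0],
    [0, 0, 0],
    [0, 0, 0],
    [0, 0, 0],
    [0, 0, 0],
    [0, 0, 0],
    [0, 0, 0]
  ],
  "linear": [
    [-35, 15, 15],
    [-70, 35, 15],
    [-105, 60, 15],
    [-130, 90, 15],
    [-145, 125, 15],
    [-145, 160, 15],
    [-145, 195, 15],
    [-145, 210, 15],
    [-145, 210, 15]
  ],
  "fingers": [1, 1, 1, 1, 1, 1, 1, 1, 1]
}}

```text
time_s: 20.57
eef_pos: [0.5013, 0.1395, 0.2447]
ee_rot: [-0.082, 1.559, 0.075]
ft_force: [0.4, -0.9, -0.5]
grip_width: -0.0
```

```bash
python3 - <<'E'
from h import *
st();snap("14")
f,K,T=load("scene14");crop(f,300,140,420,300,5,"pics/s14.png");g,Kt,Tt=load("top14")
crop(np.clip(g*2.0,0,255).astype(np.uint8),220,170,350,270,6,"pics/t14.png")
E
```

```text
t 20.57 pos [501.3 139.5 244.7] jaw 5.72 tilt xaxis [ 0.0103 -0.0042 -0.9999] zjaw 0.0098 F [ 0.4 -0.9 -0.5] Tq [0.01 0.05 0.07] w -0.0
```

View pics/s14.png

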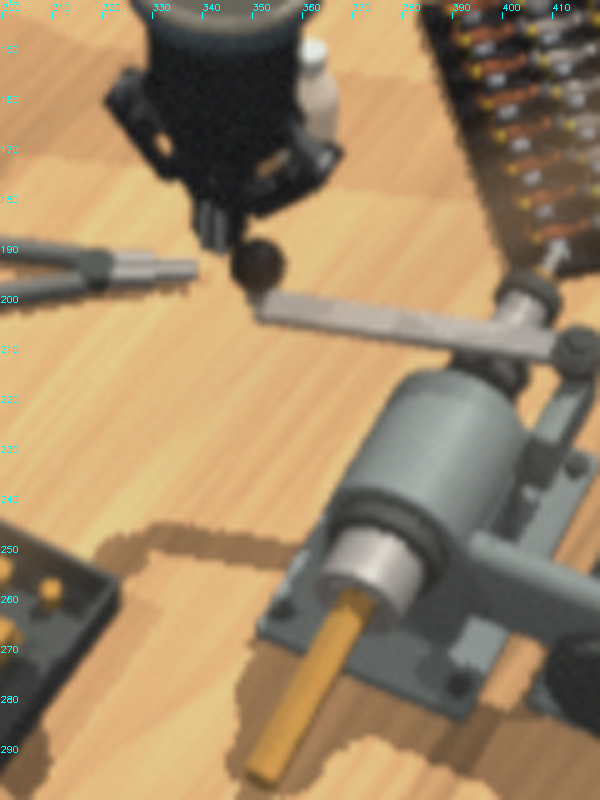

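View pics/t14.png

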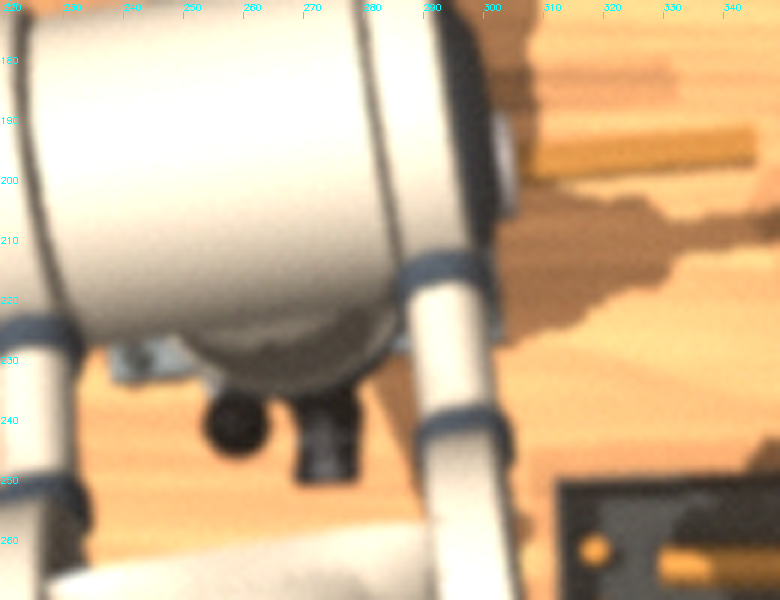

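The bar sits in the collet with its outer end at (351,294) in the scene view and (345,194) from above. The knob is at (351,193) with the fingers in front of it. Lowering beside it.

Request:
{"name": "drive_tool", "arguments": {
  "rotation": [
    [0, 0.6, 0],
    [0, 0.6, 0],
    [0, 0.6, 0],
    [0, 0.6, 0]
  ],
  "linear": [
    [-2, -2, -40],
    [-3, -2, -75],
    [-3, -2, -92],
    [-3, -2, -92]
  ],
  "fingers": [1, 1, 1, 1]
}}

```text
time_s: 21.0
eef_pos: [0.4965, 0.1332, 0.1493]
ee_rot: [-0.081, 1.576, 0.071]
ft_force: [-1.3, -0.8, -0.8]
grip_width: -0.0001
```

```bash
python3 - <<'E'
from h import *
st()
E
```

```text
t 21.0 pos [496.5 133.2 149.3] jaw 5.54 tilt xaxis [-0.0066 -0.0062 -1.    ] zjaw -0.0072 F [-1.3 -0.8 -0.8] Tq [0.   0.02 0.  ] w -0.1
```

Request:
{"name": "drive_tool", "arguments": {
  "rotation": [
    [0, -0.4, 0],
    [0, -0.4, 0],
    [0, -0.4, 0],
    [0, -0.4, 0],
    [0, -0.4, 0],
    [0, -0.4, 0],
    [0, -0.4, 0],
    [0, -0.4, 0]
  ],
  "linear": [
    [0, 10, 4],
    [0, 20, 4],
    [0, 27, 4],
    [-1, 33, 4],
    [-3, 40, 4],
    [-5, 47, 4],
    [-7, 54, 4],
    [-9, 60, 4]
  ],
  "fingers": [1, 1, 1, 1, 1, 1, 1, 1]
}}

```text
time_s: 21.67
eef_pos: [0.4868, 0.1937, 0.1539]
ee_rot: [-0.082, 1.57, 0.071]
ft_force: [-3.3, -6.4, 1.8]
grip_width: 0.0003
```

```bash
python3 - <<'E'
from h import *
st();snap("15")
f,K,T=load("scene15");crop(f,300,140,430,300,5,"pics/s15.png")
E
```

```text
t 21.67 pos [486.8 193.7 153.9] jaw 5.59 tilt xaxis [ 0.     -0.0069 -1.    ] zjaw -0.0006 F [-3.3 -6.4  1.8] Tq [-0.86  0.4   0.03] w 0.3
```

View pics/s15.png

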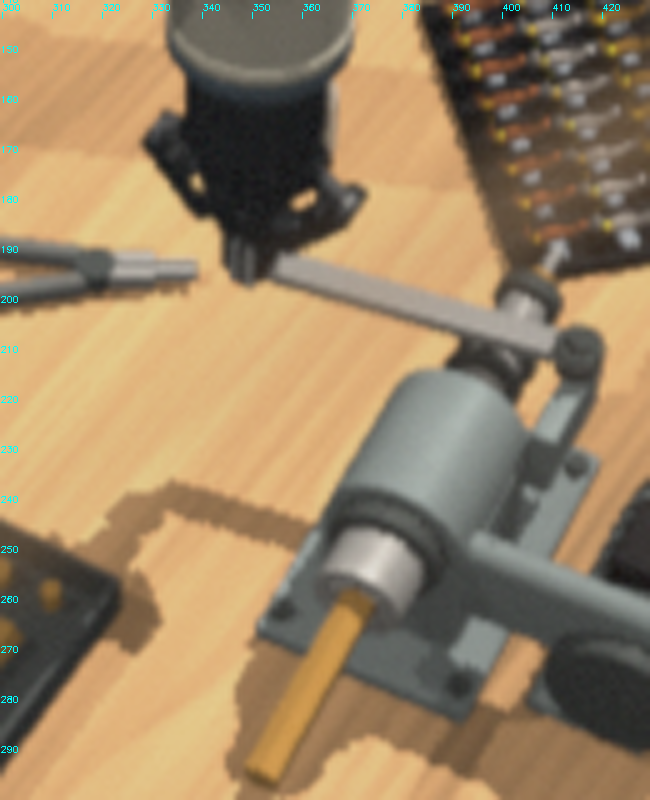

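The lever is swinging under about 7 N and the bar hasn't moved. Carrying on along the arc.

Request:
{"name": "drive_tool", "arguments": {
  "rotation": [
    [0, 0, 0],
    [0, 0, 0],
    [0, 0, 0],
    [0, 0, 0],
    [0, 0, 0],
    [0, 0, 0],
    [0, 0, 0],
    [0, 0, 0],
    [0, 0, 0]
  ],
  "linear": [
    [-2, 8, 0],
    [-3.5, 17, 0],
    [-4.5, 26, 0],
    [-5, 35, 0],
    [-5, 44, 0],
    [-4.5, 53, 0],
    [-4, 62, 0],
    [-3, 70, 0],
    [-2, 76, 0]
  ],
  "fingers": [1, 1, 1, 1, 1, 1, 1, 1, 1]
}}

```text
time_s: 22.52
eef_pos: [0.4846, 0.2706, 0.1541]
ee_rot: [-0.083, 1.57, 0.072]
ft_force: [-2.2, -5.2, -1.0]
grip_width: 0.0001
```

```bash
python3 - <<'E'
from h import *
st();snap("16")
f,K,T=load("scene16");crop(f,310,130,440,290,5,"pics/s16.png")
E
```

```text
t 22.52 pos [484.6 270.6 154.1] jaw 5.66 tilt xaxis [ 2.0e-04 -6.8e-03 -1.0e+00] zjaw -0.0005 F [-2.2 -5.2 -1. ] Tq [-0.86  0.51  0.04] w 0.1
```

View pics/s16.png

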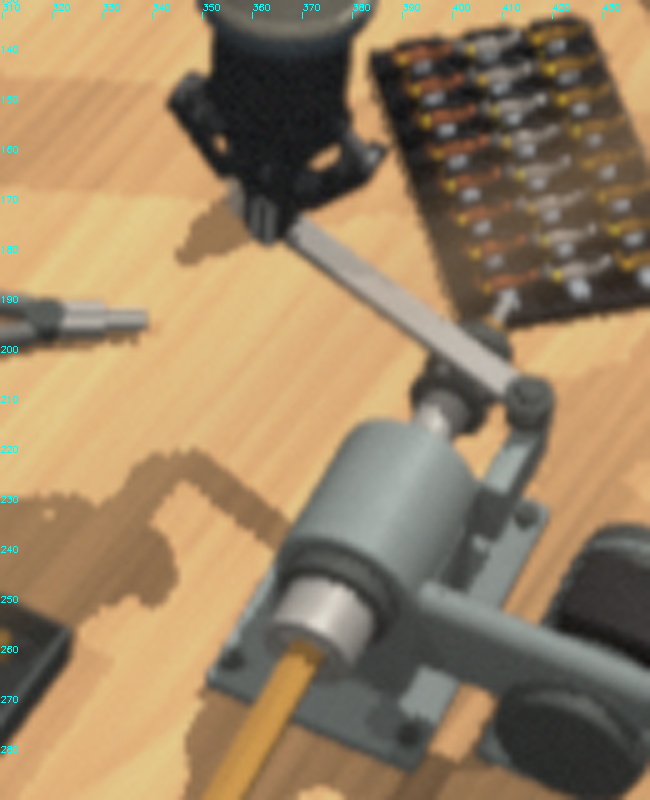

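Request:
{"name": "drive_tool", "arguments": {
  "rotation": [
    [0, 0, 0],
    [0, 0, 0],
    [0, 0, 0],
    [0, 0, 0]
  ],
  "linear": [
    [1, 4, 0],
    [1.8, 8, 0],
    [2.6, 11, 0],
    [3.2, 14, 0]
  ],
  "fingers": [1, 1, 1, 1]
}}

```text
time_s: 22.95
eef_pos: [0.4863, 0.2782, 0.154]
ee_rot: [-0.093, 1.574, 0.064]
ft_force: [-8.1, -86.2, 29.8]
grip_width: 0.0002
```

Request:
{"name": "drive_tool", "arguments": {
  "rotation": [
    [0, 0, 0],
    [0, 0, 0]
  ],
  "linear": [
    [0.4, 1.5, 0],
    [0.8, 3, 0]
  ],
  "fingers": [1, 1]
}}

```text
time_s: 23.12
eef_pos: [0.4862, 0.2774, 0.154]
ee_rot: [-0.098, 1.577, 0.06]
ft_force: [-2.4, -46.4, 14.0]
grip_width: -0.0001
```

That's the end stop: the force rose sharply to 86 N, under the limit but more than I intended. Backing off right away and checking.

Request:
{"name": "drive_tool", "arguments": {
  "rotation": [
    [0, 0, 0],
    [0, 0, 0],
    [0, 0, 0],
    [0, 0, 0],
    [0, 0, 0],
    [0, 0, 0],
    [0, 0, 0]
  ],
  "linear": [
    [0, -3, 0],
    [0, -15, 0],
    [-2, -30, 0],
    [-10, -45, 30],
    [-40, -60, 70],
    [-70, -80, 100],
    [-100, -100, 100]
  ],
  "fingers": [1, 1, 1, 1, 1, 1, 1]
}}

```text
time_s: 23.7
eef_pos: [0.3935, 0.181, 0.2557]
ee_rot: [-0.096, 1.571, 0.061]
ft_force: [0.3, -1.1, 1.9]
grip_width: 0.0001
```

```bash
python3 - <<'E'
from h import *
st();snap("17")
f,K,T=load("scene17");crop(f,310,140,440,300,5,"pics/s17.png");cv2.imwrite("pics/s17f.png",f)
g,Kt,Tt=load("top17");cv2.imwrite("pics/t17f.png",np.clip(g*1.8,0,255).astype(np.uint8))
E
```

```text
t 23.7 pos [393.5 181.  255.7] jaw 5.71 tilt xaxis [-2.000e-04 -2.210e-02 -9.998e-01] zjaw -0.0024 F [ 0.3 -1.1  1.9] Tq [-0.02  0.01 -0.03] w 0.1
```

View pics/s17.png

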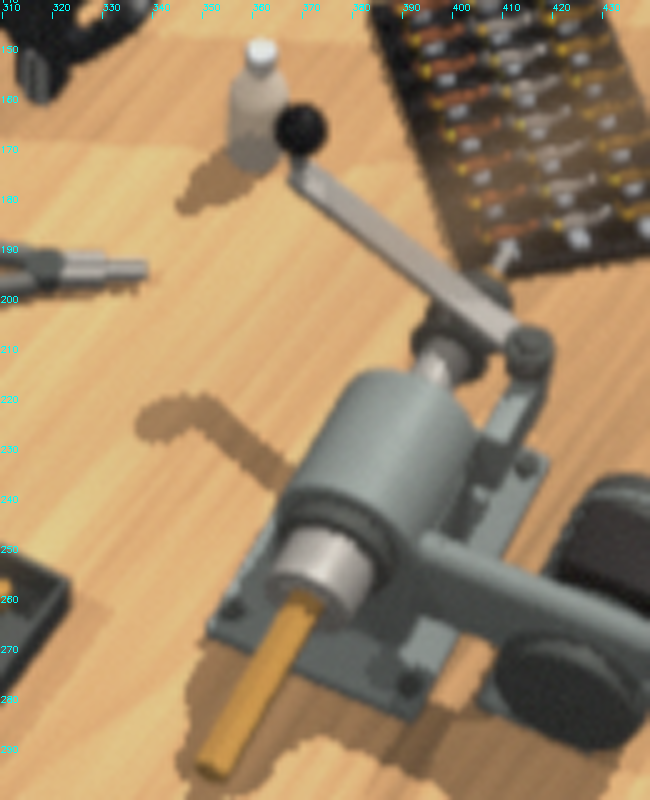

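View pics/s17f.png

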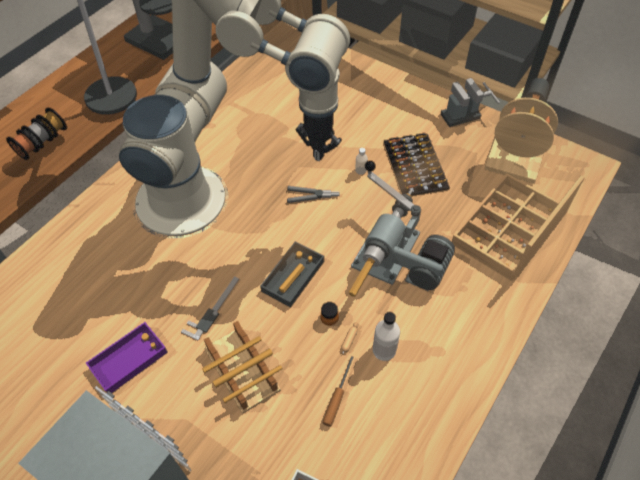

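View pics/t17f.png

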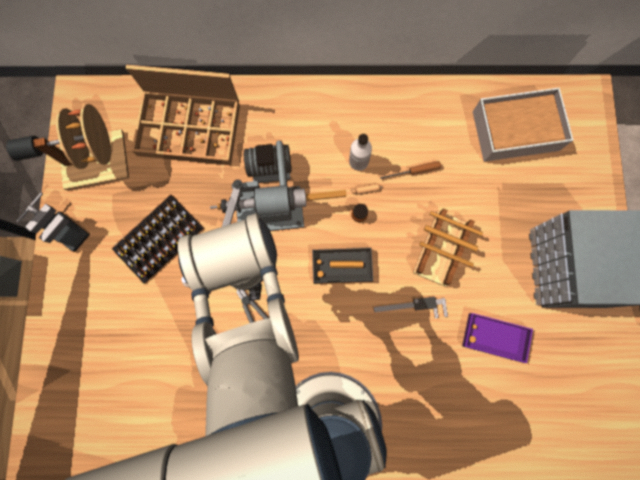

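The knob's now at (369,166) and the bar end at (351,295). I'll check the lever angle and bar position, and that the bystanders haven't moved.

```bash
python3 - <<'E'
from h import *
f,K,T=load("scene17");g,Kt,Tt=load("top17");f0,_,_=load("scene0")
def knob(im,box):
    x0,y0,x1,y1=box;h=im[y0:y1,x0:x1].max(2)<55
    n,l,s,c=cv2.connectedComponentsWithStats(h.astype(np.uint8));i=1+np.argmax(s[1:,4]);return c[i]+[x0,y0],s[i,4]
a,na=knob(f0,(344,185,358,200));b,nb=knob(f,(362,158,376,174));print(a,na,b,nb)
A=onz(K,T,*a,.17)*1000;B=onz(K,T,*b,.17)*1000;c=np.hypot(*(B-A)[:2]);print(A.round(1),B.round(1),"swing",2*np.arcsin(c/360))
# bar fit
for n,im,K_,T_,box,lo in (("S",f,K,T,(345,255,376,300),135),("T",g,Kt,Tt,(300,185,350,205),153)):
    x0,y0,x1,y1=box;h=cv2.cvtColor(im[y0:y1,x0:x1],cv2.COLOR_BGR2HSV);m=(h[...,1]>lo).astype(np.uint8)
    k,l,s,cc=cv2.connectedComponentsWithStats(m);i=1+np.argmax(s[1:,4]);ys,xs=np.where(l==i);p=np.c_[xs+x0,ys+y0].astype(np.float32)
    vx,vy,cx,cy=cv2.fitLine(p,cv2.DIST_L2,0,.01,.01).ravel();t=(p-[cx,cy])@[vx,vy]
    e=[onz(K_,T_,cx+q*vx,cy+q*vy,.1)*1000 for q in (t.min()-.5,t.max()+.5)];d=e[1]-e[0]
    print(n,e[0].round(1),e[1].round(1),np.hypot(*d[:2]).round(1),np.degrees(np.arctan2(d[1],d[0])).round(1)%180)
d=cv2.absdiff(f,f0).max(2);
for nm,(x0,y0,x1,y1) in dict(jar=(316,298,342,330),thinner=(370,310,402,362),glue=(353,146,364,175),pliers=(284,182,335,206),caliper=(205,275,240,320),file=(322,355,355,428),blank=(340,322,360,355),lures=(400,135,450,190),bars=(215,345,282,405),glue2=(355,146,366,160)).items(): print(nm,int((d[y0:y1,x0:x1]>45).sum()))
E
```

```text
[349.51428571 192.11428571] 35 [369.36231884 165.86956522] 69
[490.1 190.4 170. ] [485.4 302.4 170. ] swing 0.6329372666514144
S [646.7 -47.3 100. ] [633.1  78.6 100. ] 126.6 96.2
T [635.3  70.8 100. ] [646.7 -41.8 100. ] 113.2 95.8
jar 80
thinner 0
glue 0
pliers 0
caliper 1381
file 0
blank 5
lures 0
bars 114
glue2 0
```

The image gives about 0.63 rad of swing rather than 0.70, so I need to know whether that 86 N really was the end stop. I'll clear the view and measure from both cameras.

Request:
{"name": "drive_tool", "arguments": {
  "rotation": [
    [-1.2, 0, 0],
    [-1.2, 0, 0],
    [-1.2, 0, 0],
    [-1.2, 0, 0],
    [-1.2, 0, 0],
    [-1.2, 0, 0]
  ],
  "linear": [
    [0, -40, 0],
    [0, -80, 0],
    [0, -120, 0],
    [0, -160, 0],
    [0, -200, 0],
    [0, -200, 0]
  ],
  "fingers": [1, 1, 1, 1, 1, 1]
}}

```text
time_s: 24.3
eef_pos: [0.388, -0.0277, 0.2543]
ee_rot: [-0.11, 1.576, 0.037]
ft_force: [0.9, 0.7, 1.1]
grip_width: -0.0001
```

```bash
python3 - <<'E'
from h import *
st();snap("18")
f,K,T=load("scene18");g,Kt,Tt=load("top18");g0,_,_=load("top0")
crop(np.clip(g*2.0,0,255).astype(np.uint8),190,165,350,275,5,"pics/t18.png")
crop(np.clip(g0*2.0,0,255).astype(np.uint8),190,165,350,275,5,"pics/t0c.png")
f0,_,_=load("scene0");crop(np.hstack([f0[290:340,305:355],f[290:340,305:355]]),0,0,100,50,8,"pics/jar.png")
E
```

```text
t 24.3 pos [388.  -27.7 254.3] jaw 5.32 tilt xaxis [-0.0041 -0.0467 -0.9989] zjaw -0.0084 F [0.9 0.7 1.1] Tq [0.04 0.02 0.01] w -0.1
```

View pics/t18.png

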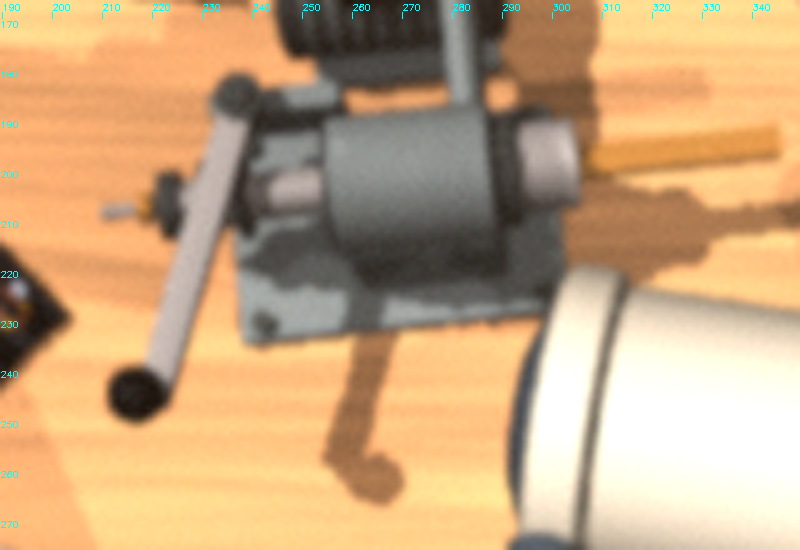

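View pics/t0c.png

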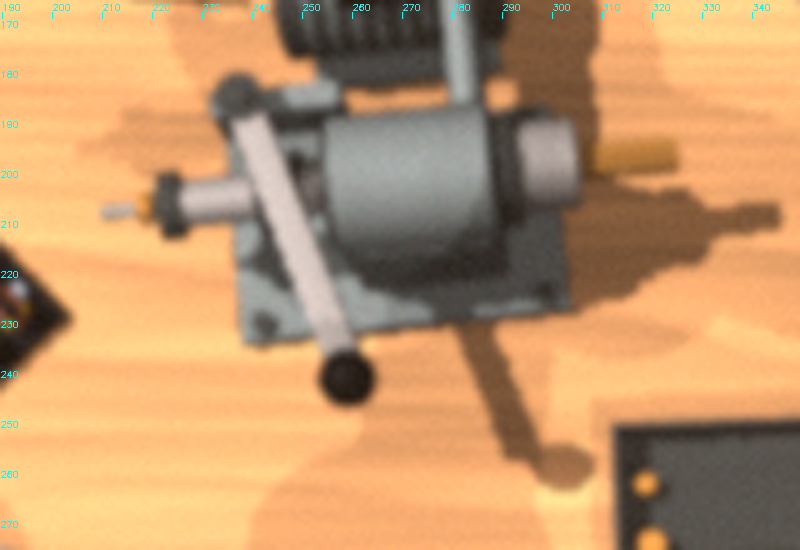

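View pics/jar.png

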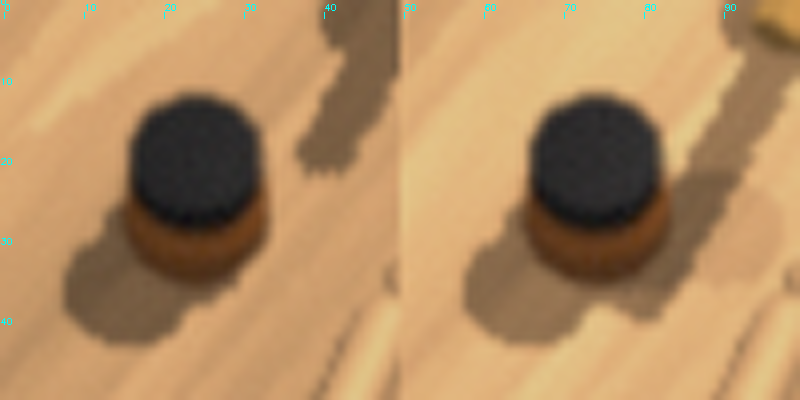

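```bash
python3 - <<'E'
from h import *
g,Kt,Tt=load("top18");g0,_,_=load("top0");f,K,T=load("scene18");f0,_,_=load("scene0")
def blob(im,box,th):
    x0,y0,x1,y1=box;m=(im[y0:y1,x0:x1].max(2)<th).astype(np.uint8)
    n,l,s,c=cv2.connectedComponentsWithStats(m);i=1+np.argmax(s[1:,4])
    pts=np.argwhere(l==i)[:,::-1].astype(np.float32)+[x0,y0];(cx,cy),r=cv2.minEnclosingCircle(pts.astype(np.float32));return c[i]+[x0,y0],(cx,cy,r),s[i,4]
R=[]
for im,box,th,k,t in ((g0,(248,232,270,250),35,Kt,Tt),(g,(207,234,226,254),35,Kt,Tt),(f0,(343,184,359,200),75,K,T),(f,(361,158,378,174),75,K,T)):
    c,mc,n=blob(im,box,th);w=onz(k,t,*c,.17)*1000;w2=onz(k,t,mc[0],mc[1],.17)*1000;print(c.round(1),np.round(mc,1),n,w.round(1),w2.round(1));R.append(w)
for a,b in ((0,1),(2,3)):
    ch=np.hypot(*(R[a]-R[b])[:2]);print("chord",ch,"swing",2*np.arcsin(ch/360))
E
```

```text
[259.1 240.1] [259.3 240.1   4.7] 69 [494.8 192.1 170. ] [494.7 191.5 170. ]
[217.2 243.4] [217.3 243.5   5. ] 72 [485.3 303.7 170. ] [485.1 303.4 170. ]
[350.8 192.7] [350.5 193.    5. ] 71 [494.1 190.5 170. ] [494.1 189.3 170. ]
[369.3 166. ] [369.2 166.5   5.5] 80 [485.3 302.  170. ] [486.3 300.2 170. ]
chord 111.99552493772272 swing 0.6326977203868098
chord 111.76860024809244 swing 0.6313713465683927
```

Both cameras agree on a 0.632 rad swing, and the start angle was only "near 0". I'll press the knob once more, in controlled steps, to see if it yields.

Request:
{"name": "drive_tool", "arguments": {
  "rotation": [
    [2.7, 0, 0],
    [2.7, 0, 0],
    [2.7, 0, 0],
    [2.7, 0, 0],
    [2.7, 0, 0],
    [2.7, 0, 0],
    [2.7, 0, 0],
    [2.7, 0, 0],
    [2.7, 0, 0],
    [2.7, 0, 0],
    [2.7, 0, 0],
    [2.7, 0, 0]
  ],
  "linear": [
    [10, 38, 0],
    [25, 76, 0],
    [40, 114, 0],
    [55, 150, 0],
    [70, 188, 0],
    [85, 226, 0],
    [98, 262, 0],
    [98, 268, -30],
    [98, 268, -65],
    [98, 268, -95],
    [98, 268, -100],
    [98, 268, -100]
  ],
  "fingers": [1, 1, 1, 1, 1, 1, 1, 1, 1, 1, 1, 1]
}}

```text
time_s: 25.4
eef_pos: [0.4842, 0.2454, 0.1528]
ee_rot: [-0.074, 1.578, 0.077]
ft_force: [0.4, -0.7, 0.9]
grip_width: -0.0002
```

```bash
python3 - <<'E'
from h import *
st()
E
```

```text
t 25.4 pos [484.2 245.4 152.8] jaw 5.52 tilt xaxis [-0.0084  0.0012 -1.    ] zjaw -0.0083 F [ 0.4 -0.7  0.9] Tq [-0.04 -0.01 -0.01] w -0.2
```

Request:
{"name": "drive_tool", "arguments": {
  "rotation": [
    [0, 0, 0],
    [0, 0, 0],
    [0, 0, 0],
    [0, 0, 0]
  ],
  "linear": [
    [1, 9, 1],
    [2, 18, 1],
    [2, 26, 1],
    [2, 28, 1]
  ],
  "fingers": [1, 1, 1, 1]
}}

```text
time_s: 25.73
eef_pos: [0.487, 0.2753, 0.1553]
ee_rot: [-0.074, 1.575, 0.079]
ft_force: [-0.2, 0.2, 0.1]
grip_width: -0.0002
```

Request:
{"name": "drive_tool", "arguments": {
  "rotation": [
    [0, 0, 0],
    [0, 0, 0]
  ],
  "linear": [
    [0.2, 1, 0],
    [0.4, 2, 0]
  ],
  "fingers": [1, 1]
}}

```text
time_s: 25.9
eef_pos: [0.4872, 0.2772, 0.1557]
ee_rot: [-0.075, 1.575, 0.078]
ft_force: [-0.7, -8.8, 1.9]
grip_width: -0.0001
```

Request:
{"name": "drive_tool", "arguments": {
  "rotation": [
    [0, 0, 0],
    [0, 0, 0]
  ],
  "linear": [
    [0.2, 1, 0],
    [0.4, 2, 0]
  ],
  "fingers": [1, 1]
}}

```text
time_s: 26.07
eef_pos: [0.4871, 0.2775, 0.1557]
ee_rot: [-0.078, 1.576, 0.076]
ft_force: [0.1, -21.8, 3.7]
grip_width: -0.0003
```

The knob gives less than 1 mm between 9 and 22 N, where 5 N swung it before, so the lever is on its end stop. Retreating.

Request:
{"name": "drive_tool", "arguments": {
  "rotation": [
    [0, 0, 0],
    [0, 0, 0],
    [0, 0, 0],
    [0, 0, 0],
    [0, 0, 0],
    [0, 0, 0],
    [0, 0, 0],
    [0, 0, 0],
    [0, 0, 0],
    [0, 0, 0]
  ],
  "linear": [
    [0, -3, 0],
    [0, -15, 0],
    [-2, -30, 0],
    [-5, -40, 30],
    [-20, -60, 65],
    [-40, -90, 95],
    [-60, -130, 95],
    [-80, -170, 95],
    [-95, -205, 95],
    [-95, -205, 95]
  ],
  "fingers": [1, 1, 1, 1, 1, 1, 1, 1, 1, 1]
}}

```text
time_s: 26.9
eef_pos: [0.3886, 0.0681, 0.2508]
ee_rot: [-0.077, 1.577, 0.074]
ft_force: [1.2, 0.6, 0.4]
grip_width: 0.0002
```

```bash
python3 - <<'E'
from h import *
st();snap("19")
f,K,T=load("scene19");crop(f,240,140,440,300,4,"pics/s19.png");f17,_,_=load("scene17")
g,_,_=load("top19");cv2.imwrite("pics/t19.png",np.clip(g*1.8,0,255).astype(np.uint8))
f0,_,_=load("scene0");crop(f,180,310,290,410,6,"pics/r19.png")
d=cv2.absdiff(f,f17).max(2);print("bar diff",int((d[255:300,345:376]>40).sum()),"knob diff",int((d[158:174,361:378]>40).sum()))
E
```

```text
t 26.9 pos [388.6  68.1 250.8] jaw 5.5 tilt xaxis [-0.0076 -0.0027 -1.    ] zjaw -0.0078 F [1.2 0.6 0.4] Tq [ 0.01 -0.09  0.01] w 0.2
bar diff 0 knob diff 0
```

View pics/s19.png

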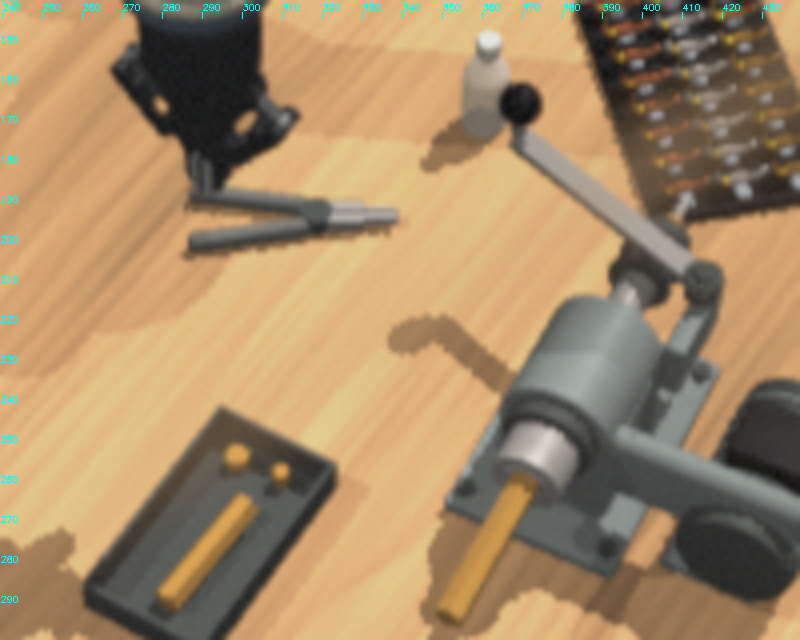

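View pics/r19.png

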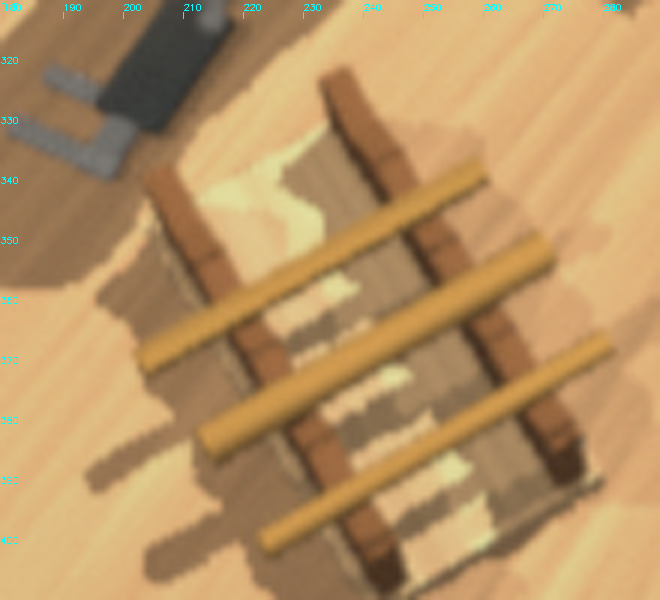

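The stub lies in the tray, (282,291)–(301,265). The bar is in the collet with its end at (352,294), and the knob is at (369,166). Knob and bar are unchanged since the second press. The other three bars are in their notches and the gripper is clear at 250 mm. Handing in.

```bash
python3 - <<'E'
from bench import r
print(r.sign_off())
E
```

```text
the job is handed in; nothing more can be done
None
```

The bar is changed and the job handed in at 26.9 s. The stub is in the dark offcut tray, the 18 mm hex bar is in the collet against the depth stop, and the lever is over on its end stop.

**Stub:** My first grip was too deep to set it on the tray floor, so I slid it back into the collet and gripped it shallower. I then drew it out again and laid it in the tray, clear of the two offcuts.

**Bar:** It went in with no side force until it met the stop at about 25 N. After release I nudged its outer end, and it took 11 N with no sign of sliding. The cameras put about 115 mm of it outside the mouth, which is the fully home length. They differ by about 5 mm on where its outer end is, so the evidence for home is mainly the contact force.

**Lever:** Two checks disagree. Both cameras measured a swing of 0.63 rad, not the full 0.70; the lever's exact starting angle is unknown. On a second press the knob moved less than 1 mm between 9 and 22 N, where 5–7 N had swung it before, so I took it as fully closed. On the first press I ran into the stop harder than intended, at about 91 N in all, under the 120 N limit.

**Everything else:** The image comparison showed no movement of the thinner bottle, glue bottle, pliers, file or lure board. The jar and wooden lure blank showed only small differences; a crop showed the jar unmoved, with only shadow changed. The other three bars are still in their notches. The caliper check was spoiled because the arm or its shadow covered it in one of the pictures, but the arm never went near it on the bench.

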